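# Make room on the hob: saucepan to the small zone, skillet to the middle

### The job

Slide the lidded saucepan off the hob's middle zone onto the free small zone, then slide the skillet into its place on the middle zone, each centred on its printed ring with its handle still pointing to the front of the hob. Push them across the glass upright, never lifting or tipping a pan; keep the lid on, don't let the two pans knock together, and leave the spice jars and the pestle alone.

Things in the scene. Friction and masses are not known exactly. Their poses are not given: they have to be found in the camera images.
- hob: Fixed flat black glass hob with three printed ring zones in a row; 380 mm deep (x) by 840 mm wide (y), its glass 6 mm thick. Origin: centre of its underside, on the counter (world z 0); its top is 6 mm higher. Its +x points to the hob's front (the edge with a row of small round touch marks, away from the robot), its y runs along the row of zones. It sits a little shifted and turned (up to 6 degrees) each time.
- middle_zone (a point): Centre of the middle zone, on the glass top (world z 6 mm): a thin pale printed ring 210 mm across. The saucepan stands on it at the start; the skillet must end on it. Axes as the hob's.
- small_zone (a point): Centre of the free small zone, on the glass top: a thin pale printed ring 160 mm across, 275 mm from the middle zone along the hob's y, on the left or on the right side (varies). The saucepan must end on it. Axes as the hob's. The third zone (ring 180 mm across), under the skillet at the start, lies 275 mm from the middle on the opposite side.
- saucepan: Loose straight-sided stainless steel saucepan, 160 mm outside diameter, wall 75 mm high, 3 mm thick, flat foot 152 mm across, about 0.6 kg. Origin: centre of its underside (on the glass); z up; its handle points along its own +x, which is within 17 degrees of the hob's front at the start. With the lid on it is 109 mm high at the knob in the middle.
- saucepan_handle (a point): Middle of the grip of the saucepan's straight steel handle, 174 mm out from the saucepan's axis along its +x and 70 mm above its underside. The handle is 22 mm wide and 13 mm thick, joins the wall 56 mm up, rises a little outward and ends 239 mm from the axis.
- lid: Loose steel lid lying on the saucepan, 162 mm across, about 0.18 kg, with a 7 mm deep flange inside the rim. Origin: on its axis at the height of the pan's rim, 75 mm above the saucepan's underside. It rises 9 mm towards the middle; a black knob 32 mm across reaches 34 mm above the origin.
- skillet: Loose open dark steel skillet with flared sides: 166 mm across just above the foot, 200 mm across at the rim, 48 mm high, wall 3 mm, about 0.8 kg. Origin: centre of its underside (on the glass); z up; its handle points along its own +x, within 17 degrees of the hob's front at the start. It starts on the third zone.
- skillet_handle (a point): Point on the skillet's straight steel handle near the inner end of its grip, 160 mm out from the skillet's axis along its +x and 48 mm above its underside. The handle is 22 mm wide and 13 mm thick, joins the side 36 mm up, rises outward and ends 279 mm from the axis, 77 mm up.
- jar0: Squat glass spice jar with a steel twist cap, 54 mm across, 74 mm high, standing on the counter beside the right end of the hob. Origin: centre of its underside. Bystander.
- jar1: A second such jar beside it. Bystander.
- jar2: A third such jar. Bystander.
- pestle: Olive-wood pestle 171 mm long, 38 mm thick at its head, lying on the counter beside the left end of the hob. Origin: about the middle of its length, on the counter; its +x points to its handle end. Bystander.

How it is judged:
By the outcome, as a careful person would: the job done as asked, in the order asked, and still so for the second after the job is handed in, with the robot touching nothing.
It also fails if it takes over 61 s, if anything falls off the work surface, if the arm or the gripper's body presses on something with over 40 N, if the wrist force passes 120 N, or if a joint passes its speed limit or range.

### The arm

A 6-joint arm with a two-finger parallel gripper is mounted at the origin on the work surface. World frame = base frame: x ahead of the robot, y to its left, z up, the work surface at z = 0. Lengths are in mm, angles in degrees, forces in N, time in s.
With the tool pointing down it reaches from about 350 to 850 mm from the base axis. Payload 8.1 kg.
Tool frame: the origin (TCP) lies at the very end of the fingers, on their centre line; the grasp point (between the pads) lies grip_depth behind it (grip_depth is the distance from the TCP to the grasp point, in mm); z points along the fingers, y is the direction in which the jaws open and shut (so a half turn about z gives the same grasp; the last joint's range is limited). The gripper opens to 85 mm and grips with 20 to 120 N. Pads are 22 mm wide; open, the fingers measure 114 mm over their backs; the gripper's body (76 mm by 85 mm) begins 54 mm behind the grasp point. The pads swing forward as they close: fully open they stand 13 mm farther back than shut.
Start: joints at [-72.96, 7.471, 85.268, -0, 87.261, -4.893], TCP at [224.131, -556.57, 209.792] pointing down, gripper open.
Joint ranges: [-169.43, 169.43], [-51.17, 129.36], [1.28, 143.12], [-76.62, 256.62], [0, 156.53], [-152.29, 152.29]. Speed limits (degrees/s): [136.94, 136.94, 159.86, 180, 180, 180].

### API

Orientations are given as [roll, pitch, yaw] about the fixed x, y, z axes, in that order (R = Rz(yaw) Ry(pitch) Rx(roll)).
In Python, from bench import * gives the robot as it stands.
- The arm moves only by the tool step_arm, never from a script. Its argument "plan" is a list of rows, each an object of numbers: "grip": the finger opening in cm, from 0 to 8.54; "tx", "ty", "tz": the shift along the tool's x, y, z in cm; "ax", "ay", "az": the turn, a rotation vector about the tool's x, y, z in degrees. In form: [{"grip": .., "tx": .., "ty": .., "tz": .., "ax": .., "ay": .., "az": ..}, ...]. A call has 1 to 8 rows; each row shifts and turns the commanded pose from where the row before left it, along the tool's axes as they then stand; what a row does not reach is not made up. A row lasts 1/12 s, in which the tool goes at most 41.7 mm and 7.16 degrees, less where a joint would pass 70% of its speed; a pose out of reach is approached as far as the arm can. A call with a gripper value outside its range is refused whole. The fingers move at their own pace and stop on an object; "newtons" is the grip in N (left out, the last holds). Time passes only in rows, so rows that do not move let the fingers close. It gives the time, the measured TCP pose, the force and the opening at its end, in the units of the state.
- sense(): the state, without advancing time (a new reading comes with each control period).
- snapshot(name): name is "side" or "top" or "wrist"; returns the picture (420x560x3 uint8, red, green, blue); there is no depth.
- camera_model(name): a dict with "intrinsics" (3x3 intrinsics, pixels), "pose" (4x4, takes a point from camera to world coordinates); the wrist camera has in their place "T_tool_cam" (4x4, takes a point from camera to tool coordinates, whose origin is the TCP and whose axes are the flange's). Camera axes: x right, y down, z forward; pixel columns grow to the right and rows downward; lengths in mm; the calibration is good to about 2 mm. The wrist camera is an equidistant fisheye: a pixel r from the principal point sees the ray r / f radians off the axis. A picture is of the moment at which its call begins: read the wrist's pose just before it. camera_model takes no time and is no camera call.
- hand_in(): hands the job in, once; it reports no verdict.
The state is a dict: "time": time; "joint_pos": joint angles; "qd": joint speeds; "joint_efforts": joint torques, N m; "tool_pos": TCP position; "tcp_rot": TCP orientation; "ft_force": force on the tool from outside, world axes, zero at the start; "wrist_torque": the same for the moment, N m; "finger_gap": finger opening in mm.
Only numpy, scipy, OpenCV 4.12 (cv2) and the standard library are available. Lean on these libraries where they do the work, as an engineer would, in place of code of your own. Each camera call takes 0.05 s, during which the arm holds its last target.

## Working session

There is one attempt and no reset: what is moved stays moved. The work goes in short steps, Python scripts to look and compute and a tool call to move; the robot and the scene stay as the last step left them, time stands still between calls to the robot, and variables do not carry over. Pictures are saved under pics/ and viewed, and the job is handed in when it is done.

Besides the shell and the picture viewer there is one more tool, called after "Request:" by a JSON object that holds its "method" and its "body", one argument or row to a line. step_arm: Moves the arm, as the interface text tells. Its arguments: {"type":"object","properties":{"plan":{"type":"array","items":{"type":"object","properties":{"grip":{"type":"number"},"tx":{"type":"number"},"ty":{"type":"number"},"tz":{"type":"number"},"ax":{"type":"number"},"ay":{"type":"number"},"az":{"type":"number"}}}},"newtons":{"type":"number"}},"required":["plan"]}

```bash
ls; mkdir -p pics; python3 - <<'E'
from bench import *
import cv2
print(sense())
for n in ("top","side"):
    im=snapshot(n); cv2.imwrite(f"pics/{n}0.png",im[:,:,::-1]); print(n,camera_model(n))
print(camera_model("wrist"))
E
```

```text
pics
{'time': 0.0, 'joint_pos': array([-7.29601115e+01,  7.51655571e+00,  8.53318168e+01, -1.32346717e-03,
        8.72600713e+01, -4.89257106e+00]), 'qd': array([ 0.06799501,  0.06812927,  0.00214849, -0.01933772, -0.00833927,
       -0.00789976]), 'joint_efforts': array([-1.97924215e-03, -5.69416165e+01, -5.00546801e+01, -2.78040197e-04,
        1.49217522e-02,  3.74379601e-05]), 'tool_pos': array([ 223.9478385 , -555.98930607,  208.70505031]), 'tcp_rot': array([-1.79891839e+02, -7.93190489e-03,  2.19325166e+01]), 'ft_force': array([ 0.54280863, -0.42467848, -0.04521411]), 'wrist_torque': array([-0.01870052,  0.0306706 ,  0.08232296]), 'finger_gap': 85.33339593085152}
top {'intrinsics': array([[504.60773519,   0.        , 285.93449643],
       [  0.        , 504.60773519, 213.53189567],
       [  0.        ,   0.        ,   1.        ]]), 'pose': array([[ 4.06577824e-02, -9.77641171e-01,  2.06312107e-01,
         2.45579233e+02],
       [-9.99169371e-01, -4.03479184e-02,  5.71088432e-03,
        -1.79748995e+01],
       [ 2.74106843e-03, -2.06372930e-01, -9.78469570e-01,
         1
[... 444 characters left out ...]
83536e+02],
       [-1.99340201e-02, -6.52121365e-01, -7.57852466e-01,
         1.27253279e+03],
       [ 0.00000000e+00,  0.00000000e+00,  0.00000000e+00,
         1.00000000e+00]])}
{'intrinsics': array([[325.1922621,   0.       , 272.7430584],
       [  0.       , 325.1922621, 205.6851238],
       [  0.       ,   0.       ,   1.       ]]), 'T_tool_cam': array([[ 4.43591213e-05, -9.61124375e-01, -2.76115797e-01,
         6.95733410e+01],
       [ 9.99999627e-01, -1.95603284e-04,  8.41524430e-04,
        -5.08649966e-01],
       [-8.62818798e-04, -2.76115732e-01,  9.61124008e-01,
        -1.64231670e+02],
       [ 0.00000000e+00,  0.00000000e+00,  0.00000000e+00,
         1.00000000e+00]])}
```

View pics/top0.png

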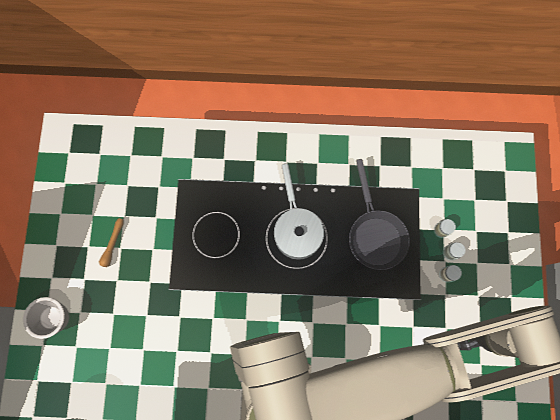

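View pics/side0.png

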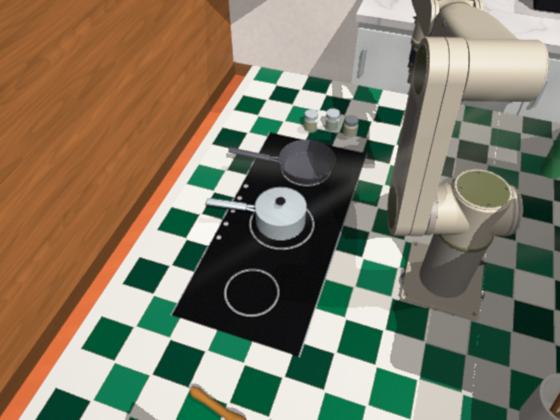

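```bash
python3 - <<'E'
import cv2
im=cv2.imread("pics/top0.png")
c=im[60:290,100:500]
for i,(x,y,w,h) in enumerate([(100,60,140,190),(220,60,140,190),(330,70,170,190)]):
    cv2.imwrite(f"pics/crop{i}.png",cv2.resize(im[y:y+h,x:x+w],None,fx=3,fy=3,interpolation=cv2.INTER_CUBIC))
E
```

```text
(no output)
```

Top view: the free small zone is on the left (216,235), the saucepan in the middle (~298,232) and the skillet on the right (~379,240). Both handles point up, towards the front.

View pics/crop0.png

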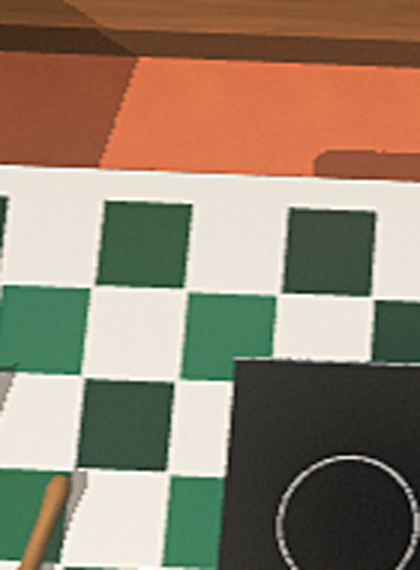

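View pics/crop1.png

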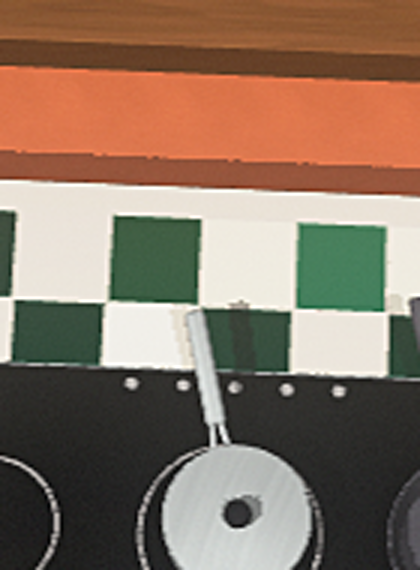

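View pics/crop2.png

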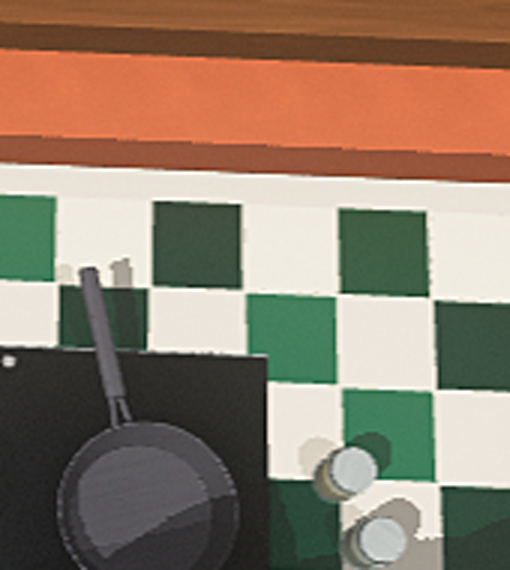

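```bash
cat > h.py <<'E'
from bench import *
import numpy as np, cv2
def proj(name,P):
    m=camera_model(name);T=np.linalg.inv(m["pose"]);P=np.atleast_2d(P)
    c=P@T[:3,:3].T+T[:3,3];p=c@m["intrinsics"].T;return p[:,:2]/p[:,2:]
def back(name,uv,z):
    m=camera_model(name);uv=np.atleast_2d(uv).astype(float)
    d=np.c_[uv,np.ones(len(uv))]@np.linalg.inv(m["intrinsics"]).T@m["pose"][:3,:3].T
    o=m["pose"][:3,3];return o+d*((z-o[2])/d[:,2])[:,None]
# rectified view: image col = (ymax-y)*s, row=(xmax-x)*s
def rect(im,name,z,xr,yr,s):
    X,Y=np.meshgrid(xr[1]-np.arange(int((xr[1]-xr[0])*s))/s, yr[1]-np.arange(int((yr[1]-yr[0])*s))/s,indexing='ij')
    P=np.c_[X.ravel(),Y.ravel(),np.full(X.size,float(z))]
    uv=proj(name,P).astype(np.float32).reshape(X.shape+(2,))
    return cv2.remap(im,uv[...,0],uv[...,1],cv2.INTER_CUBIC)
E
python3 - <<'E'
from h import *
print(back("top",[[178,180],[419,189],[169,289],[420,299],[263.5,187.5],[333,190.5],[216,235],[296,237]],6).round(0))
im=cv2.imread("pics/top0.png")
xr=(330,790);yr=(-390,390)
for z in (6,81,54):
    cv2.imwrite(f"pics/r{z}.png",rect(im,"top",z,xr,yr,1))
E
```

```text
[[ 708.  373.    6.]
 [ 710. -467.    6.]
 [ 331.  371.    6.]
 [ 332. -465.    6.]
 [ 693.   74.    6.]
 [ 692. -168.    6.]
 [ 519.  227.    6.]
 [ 524.  -46.    6.]]
```

View pics/r6.png

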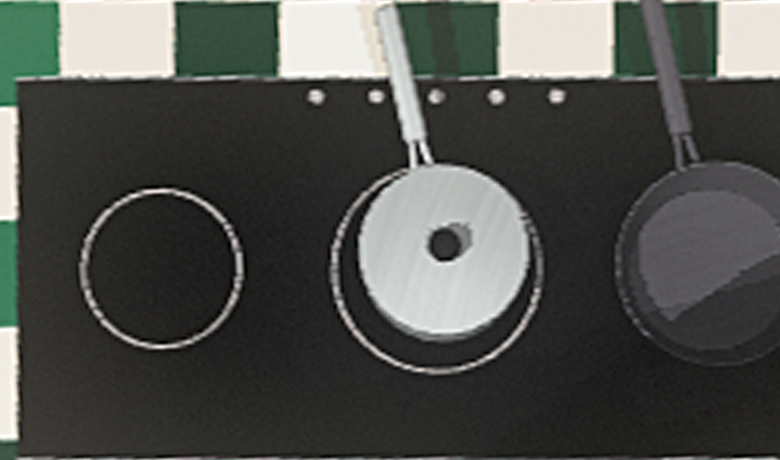

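View pics/r81.png

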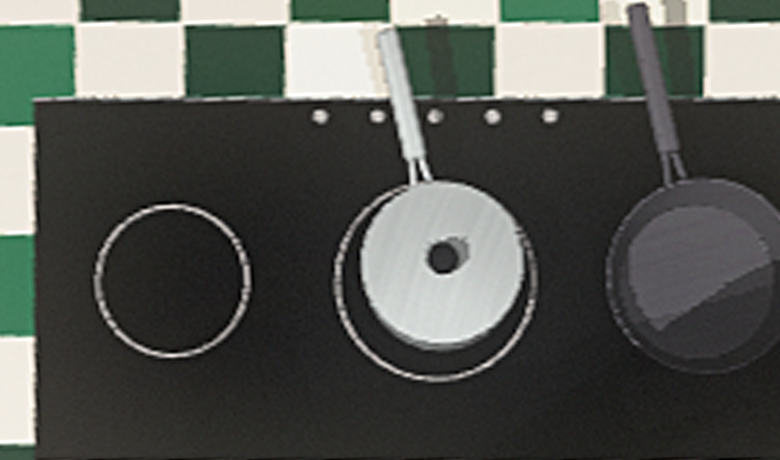

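View pics/r54.png

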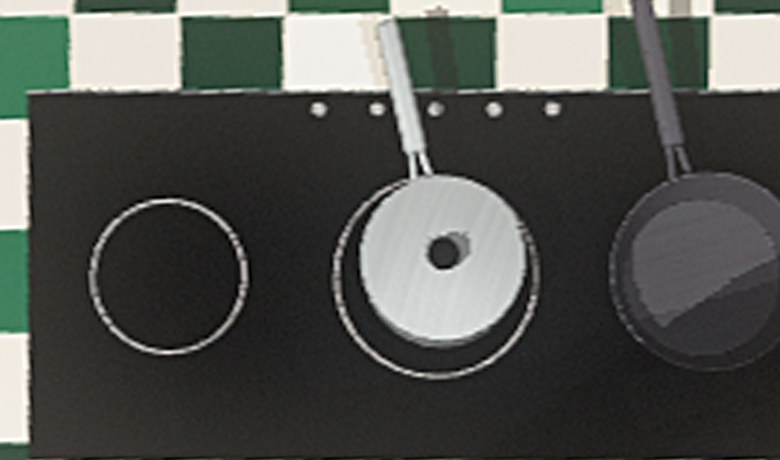

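```bash
python3 - <<'E'
import bench; print([n for n in dir(bench) if not n.startswith('__')]); print(getattr(bench,'grip_depth',None))
from h import *
im=cv2.imread("pics/top0.png")
big=rect(im,"top",81,(500,790),(-170,70),3); cv2.imwrite("pics/p81.png",big[:,:720][:600]) 
cv2.imwrite("pics/s54.png",rect(im,"top",54,(400,640),(-440,-200),2.4))
cv2.imwrite("pics/m6.png",rect(im,"top",6,(400,640),(-170,90),2.4))
cv2.imwrite("pics/l6.png",rect(im,"top",6,(410,630),(110,340),2.6))
E
```

```text
['PlanningError', 'camera_model', 'grip_depth', 'hand_in', 'sense', 'snapshot']
18.700000000000003
```

View pics/p81.png

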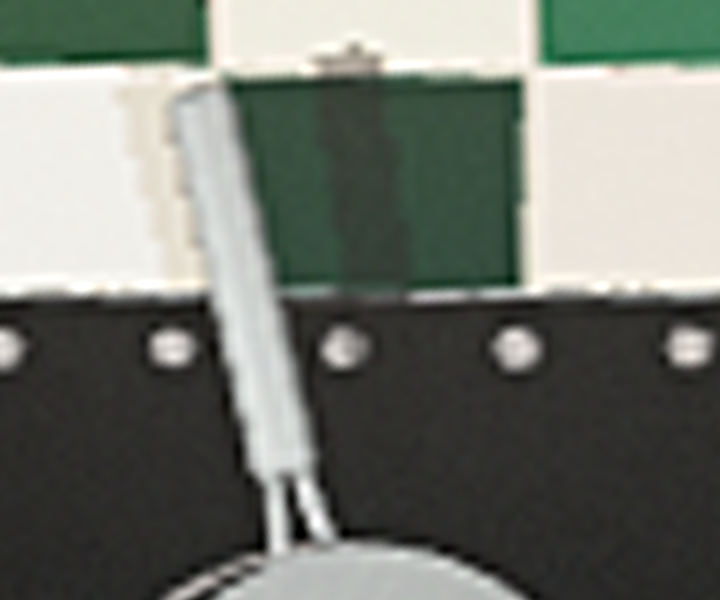

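View pics/s54.png

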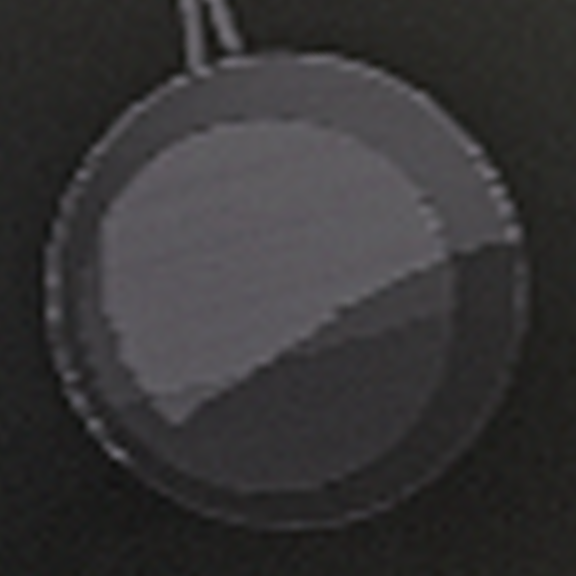

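View pics/m6.png

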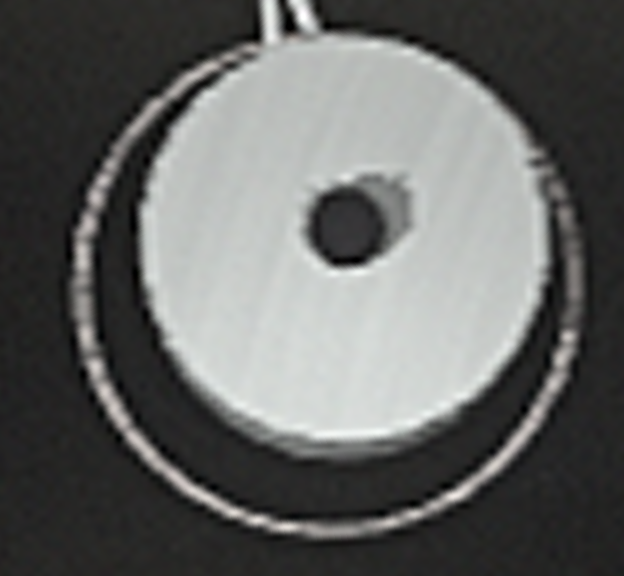

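View pics/l6.png

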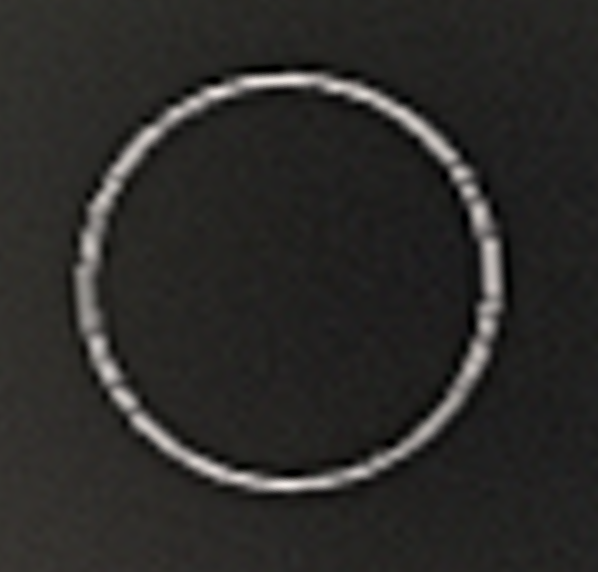

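Everything I need is measured, in mm:

| Item | Position (x, y) | Yaw |
|---|---|---|
| Small zone | 522.3, 228.8 | – |
| Middle zone | 522.4, -46.5 | hob yaw ≈ 0° |
| Saucepan | 528, -51 | 12.5° |
| Skillet | 519, -319.5 | 15° |

I'll grip the saucepan handle from above.

Request:
{"method": "step_arm", "body": {
  "plan": [
    {"az":4.7,"grip":8.5},
    {"az":4.7},
    {"tx":2.4,"ty":-1.78},
    {"tx":2.4,"ty":-1.78},
    {"tx":2.4,"ty":-1.78},
    {"tx":2.4,"ty":-1.78},
    {"tx":2.4,"ty":-1.78},
    {"tx":2.4,"ty":-1.78}
  ],
  "newtons": 25
}}

```text
invalid input
```

Request:
{"method": "step_arm", "body": {
  "plan": [
    {"tx":2.4,"ty":-1.78},
    {"tx":2.4,"ty":-1.78},
    {"tx":2.4,"ty":-1.78},
    {"tx":2.4,"ty":-1.78},
    {"tx":2.4,"ty":-1.78},
    {"tx":2.4,"ty":-1.78},
    {"tx":2.4,"ty":-1.78},
    {"tx":2.4,"ty":-1.78}
  ]
}}

```text
invalid input
```

Request:
{"method": "step_arm", "body": {
  "plan": [
    {"tx":2.4,"ty":-1.78},
    {"tx":2.4,"ty":-1.78},
    {"tx":2.4,"ty":-1.78},
    {"tx":2.4,"ty":-1.78},
    {"tx":2.4,"ty":-1.78},
    {"tx":2.4,"ty":-1.78},
    {"tx":2.4,"ty":-1.78},
    {"tx":2.4,"ty":-1.78}
  ]
}}

```text
invalid input
```

Request:
{"method": "step_arm", "body": {
  "plan": [
    {"grip":8.5,"tx":0,"ty":0,"tz":0,"ax":0,"ay":0,"az":4.7},
    {"grip":8.5,"tx":0,"ty":0,"tz":0,"ax":0,"ay":0,"az":4.7}
  ],
  "newtons": 25
}}

```text
time: 0.27
tool_pos: [224.0, -556.2, 209.1]
tcp_rot: [-179.9, 0.0, 12.3]
ft_force: [0.3, -0.1, 0.2]
finger_gap: 84.8
```

Request:
{"method": "step_arm", "body": {
  "plan": [
    {"grip":8.5,"tx":2.4,"ty":-1.78,"tz":0,"ax":0,"ay":0,"az":0},
    {"grip":8.5,"tx":2.4,"ty":-1.78,"tz":0,"ax":0,"ay":0,"az":0},
    {"grip":8.5,"tx":2.4,"ty":-1.78,"tz":0,"ax":0,"ay":0,"az":0},
    {"grip":8.5,"tx":2.4,"ty":-1.78,"tz":0,"ax":0,"ay":0,"az":0},
    {"grip":8.5,"tx":2.4,"ty":-1.78,"tz":0,"ax":0,"ay":0,"az":0},
    {"grip":8.5,"tx":2.4,"ty":-1.78,"tz":0,"ax":0,"ay":0,"az":0},
    {"grip":8.5,"tx":2.4,"ty":-1.78,"tz":0,"ax":0,"ay":0,"az":0},
    {"grip":8.5,"tx":2.4,"ty":-1.78,"tz":0,"ax":0,"ay":0,"az":0}
  ]
}}

```text
time: 0.93
tool_pos: [381.2, -374.5, 209.4]
tcp_rot: [-180.0, 0.0, 12.5]
ft_force: [0.2, -0.8, -0.1]
finger_gap: 84.7
```

Request:
{"method": "step_arm", "body": {
  "plan": [
    {"grip":8.5,"tx":2.4,"ty":-1.78,"tz":0,"ax":0,"ay":0,"az":0},
    {"grip":8.5,"tx":2.4,"ty":-1.78,"tz":0,"ax":0,"ay":0,"az":0},
    {"grip":8.5,"tx":2.4,"ty":-1.78,"tz":0,"ax":0,"ay":0,"az":0},
    {"grip":8.5,"tx":2.4,"ty":-1.78,"tz":0,"ax":0,"ay":0,"az":0},
    {"grip":8.5,"tx":2.4,"ty":-1.78,"tz":0,"ax":0,"ay":0,"az":0},
    {"grip":8.5,"tx":2.4,"ty":-1.78,"tz":0,"ax":0,"ay":0,"az":0},
    {"grip":8.5,"tx":2.4,"ty":-1.78,"tz":0,"ax":0,"ay":0,"az":0},
    {"grip":8.5,"tx":2.4,"ty":-1.78,"tz":0,"ax":0,"ay":0,"az":0}
  ]
}}

```text
time: 1.6
tool_pos: [537.7, -193.8, 209.3]
tcp_rot: [-180.0, 0.0, 12.5]
ft_force: [0.4, -0.3, -0.1]
finger_gap: 84.9
```

Request:
{"method": "step_arm", "body": {
  "plan": [
    {"grip":8.5,"tx":2.4,"ty":-1.78,"tz":0,"ax":0,"ay":0,"az":0},
    {"grip":8.5,"tx":2.4,"ty":-1.78,"tz":0,"ax":0,"ay":0,"az":0},
    {"grip":8.5,"tx":2.4,"ty":-1.78,"tz":0,"ax":0,"ay":0,"az":0},
    {"grip":8.5,"tx":2.4,"ty":-1.78,"tz":0,"ax":0,"ay":0,"az":0},
    {"grip":8.5,"tx":2.4,"ty":-1.78,"tz":0,"ax":0,"ay":0,"az":0},
    {"grip":8.5,"tx":2.4,"ty":-1.78,"tz":0,"ax":0,"ay":0,"az":0},
    {"grip":8.5,"tx":2.4,"ty":-1.78,"tz":0,"ax":0,"ay":0,"az":0},
    {"grip":8.5,"tx":2.4,"ty":-1.78,"tz":0,"ax":0,"ay":0,"az":0}
  ]
}}

```text
time: 2.27
tool_pos: [694.2, -13.2, 209.0]
tcp_rot: [-180.0, 0.1, 12.5]
ft_force: [0.2, -0.5, 0.0]
finger_gap: 84.9
```

Request:
{"method": "step_arm", "body": {
  "plan": [
    {"grip":8.5,"tx":0,"ty":0,"tz":1.0,"ax":0,"ay":0,"az":0},
    {"grip":8.5,"tx":0,"ty":0,"tz":1.0,"ax":0,"ay":0,"az":0}
  ]
}}

```text
time: 2.43
tool_pos: [694.4, -13.0, 189.0]
tcp_rot: [180.0, -0.0, 12.7]
ft_force: [-0.8, -0.3, -0.2]
finger_gap: 85.1
```

```bash
python3 - <<'E'
from h import *
s=sense();print({k:s[k].round(2) for k in("tool_pos","tcp_rot","ft_force","joint_pos")})
cv2.imwrite("pics/w1.png",snapshot("wrist")[:,:,::-1])
E
```

```text
{'tool_pos': array([694.44, -12.95, 188.98]), 'tcp_rot': array([ 1.800e+02, -1.000e-02,  1.268e+01]), 'ft_force': array([-0.85, -0.27, -0.23]), 'joint_pos': array([-5.3 , 22.64, 69.63,  0.  , 87.72, 72.03])}
```

View pics/w1.png

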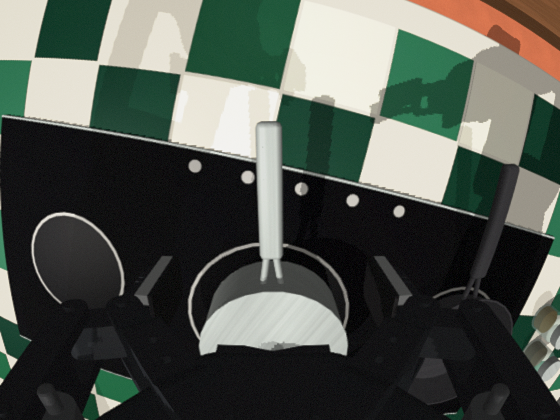

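```bash
cat >> h.py <<'E'
from scipy.spatial.transform import Rotation as R
def wback(uv,z,s):
    m=camera_model("wrist");K=m["intrinsics"];uv=np.atleast_2d(uv).astype(float)
    d=(uv-K[:2,2])/K[0,0];r=np.linalg.norm(d,axis=1)+1e-9
    ray=np.c_[d/r[:,None]*np.sin(r)[:,None],np.cos(r)]
    Rt=R.from_euler('xyz',s["tcp_rot"],degrees=True).as_matrix();T=m["T_tool_cam"]
    o=Rt@T[:3,3]+s["tool_pos"];w=ray@T[:3,:3].T@Rt.T
    return o+w*((z-o[2])/w[:,2])[:,None]
E
python3 - <<'E'
import cv2
im=cv2.imread("pics/w1.png");cv2.imwrite("pics/w1c.png",cv2.resize(im[110:270,220:320],None,fx=3.7,fy=3.7,interpolation=cv2.INTER_CUBIC))
E
```

```text
(no output)
```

View pics/w1c.png

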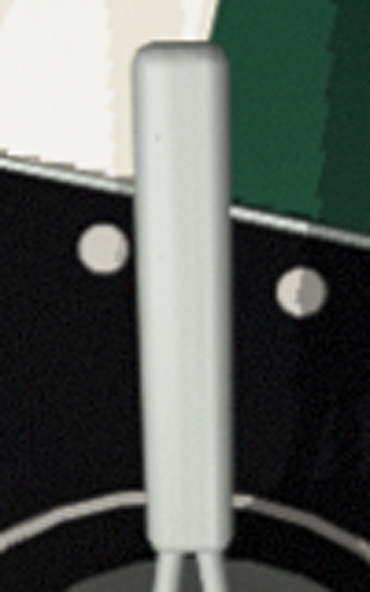

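```bash
python3 - <<'E'
from h import *
s=sense()
a=wback([269.2,124],86,s)[0];b=wback([271.4,254],79,s)[0];print(a.round(1),b.round(1),np.degrees(np.arctan2(a[1]-b[1],a[0]-b[0])),np.linalg.norm(a-b))
# marks
print(wback([[247.8,177.3],[301.3,189]],6,s).round(1))
d=a-b;d/=np.linalg.norm(d[:2]);c=a-d*239;print("pan axis",c, "grasp",a-d*65)
print(back("top",[[220+183/3,60+384/3],[220+235/3,60+387/3]],6).round(1))
E
```

```text
[751.9   2.5  86. ] [638.8 -24.4  79. ] 13.400864700206562 116.47024501884967
[[688.3  13.    6. ]
 [688.3 -46.4   6. ]]
pan axis [519.36440134 -52.8677375   71.60980295] grasp [688.62679556 -12.5410478   82.08634808]
[[693.9  12.8   6. ]
 [692.8 -47.6   6. ]]
```

Request:
{"method": "step_arm", "body": {
  "plan": [
    {"grip":8.5,"tx":0,"ty":0,"tz":2.6,"ax":0,"ay":0,"az":-0.4},
    {"grip":8.5,"tx":0,"ty":0,"tz":2.6,"ax":0,"ay":0,"az":0},
    {"grip":8.5,"tx":0,"ty":0,"tz":2.6,"ax":0,"ay":0,"az":0},
    {"grip":8.5,"tx":0,"ty":0,"tz":2.6,"ax":0,"ay":0,"az":0},
    {"grip":8.5,"tx":0,"ty":0,"tz":1.8,"ax":0,"ay":0,"az":0},
    {"grip":8.5,"tx":0,"ty":0,"tz":1.0,"ax":0,"ay":0,"az":0},
    {"grip":5.0,"tx":0,"ty":0,"tz":0,"ax":0,"ay":0,"az":0},
    {"grip":3.5,"tx":0,"ty":0,"tz":0,"ax":0,"ay":0,"az":0}
  ],
  "newtons": 25
}}

```text
time: 3.15
tool_pos: [693.1, -15.3, 57.7]
tcp_rot: [-180.0, 0.1, 12.9]
ft_force: [-0.3, -0.2, 1.2]
finger_gap: 63.6
```

Request:
{"method": "step_arm", "body": {
  "plan": [
    {"grip":3.0,"tx":0,"ty":0,"tz":0,"ax":0,"ay":0,"az":0},
    {"grip":2.6,"tx":0,"ty":0,"tz":0,"ax":0,"ay":0,"az":0},
    {"grip":2.4,"tx":0,"ty":0,"tz":0,"ax":0,"ay":0,"az":0},
    {"grip":2.2,"tx":0,"ty":0,"tz":0,"ax":0,"ay":0,"az":0},
    {"grip":2.0,"tx":0,"ty":0,"tz":0,"ax":0,"ay":0,"az":0},
    {"grip":1.8,"tx":0,"ty":0,"tz":0,"ax":0,"ay":0,"az":0}
  ]
}}

```text
time: 3.65
tool_pos: [694.8, -14.4, 59.2]
tcp_rot: [180.0, -0.1, 12.9]
ft_force: [1.4, 1.5, 5.7]
finger_gap: 19.7
```

```bash
python3 - <<'E'
from h import *
s=sense();print({k:s[k].round(2) for k in("tool_pos","tcp_rot","ft_force","wrist_torque")},s["finger_gap"])
im=snapshot("top")[:,:,::-1];cv2.imwrite("pics/t1.png",im);im=np.ascontiguousarray(im)
cv2.imwrite("pics/t1r.png",rect(im,"top",81,(420,790),(-170,90),2)[:600])
E
```

```text
{'tool_pos': array([694.79, -14.39,  59.18]), 'tcp_rot': array([ 1.7997e+02, -1.4000e-01,  1.2940e+01]), 'ft_force': array([1.43, 1.45, 5.72]), 'wrist_torque': array([ 0.22, -0.23, -0.02])} 19.691848957285394
```

View pics/t1r.png

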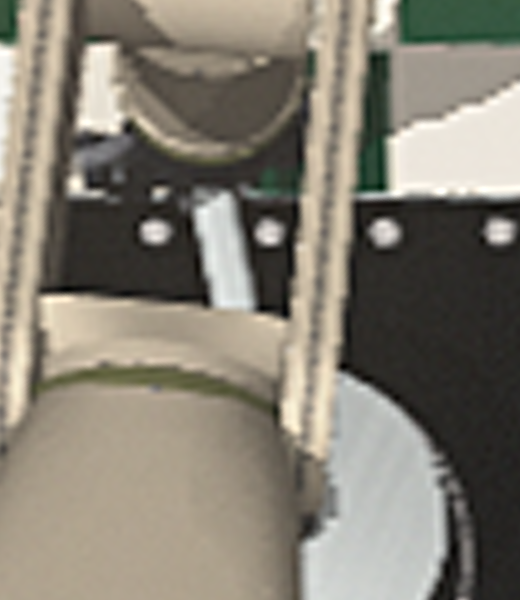

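Request:
{"method": "step_arm", "body": {
  "plan": [
    {"grip":1.9,"tx":0,"ty":0,"tz":-0.05,"ax":0,"ay":0,"az":0},
    {"grip":1.9,"tx":0,"ty":0,"tz":0,"ax":0,"ay":0,"az":0},
    {"grip":1.9,"tx":0,"ty":0,"tz":0,"ax":0,"ay":0,"az":0}
  ],
  "newtons": 20
}}

```text
time: 3.95
tool_pos: [694.7, -14.4, 59.3]
tcp_rot: [180.0, -0.1, 12.9]
ft_force: [2.9, 2.2, 5.5]
finger_gap: 20.4
```

```bash
python3 - <<'E'
from h import *
s=sense();print({k:s[k].round(2) for k in("tool_pos","tcp_rot","ft_force","wrist_torque")},s["finger_gap"])
cv2.imwrite("pics/s1.png",snapshot("side")[:,:,::-1])
E
```

```text
{'tool_pos': array([694.69, -14.39,  59.26]), 'tcp_rot': array([ 1.7998e+02, -1.2000e-01,  1.2940e+01]), 'ft_force': array([2.89, 2.21, 5.53]), 'wrist_torque': array([ 0.29, -0.46, -0.04])} 20.37799025784662
```

View pics/s1.png

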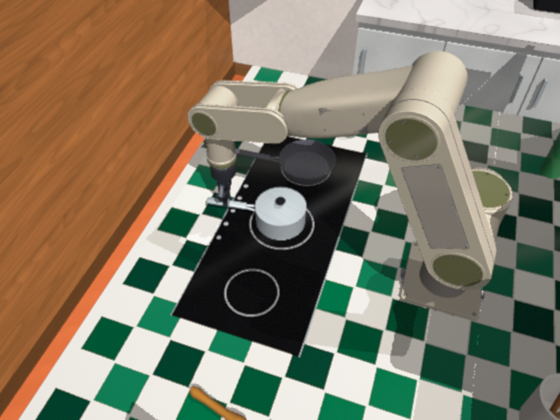

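Request:
{"method": "step_arm", "body": {
  "plan": [
    {"grip":1.95,"tx":0,"ty":0,"tz":-0.1,"ax":0,"ay":0,"az":0},
    {"grip":1.95,"tx":0,"ty":0,"tz":0,"ax":0,"ay":0,"az":0},
    {"grip":1.95,"tx":0,"ty":0,"tz":0,"ax":0,"ay":0,"az":0}
  ]
}}

```text
time: 4.25
tool_pos: [694.1, -14.5, 59.5]
tcp_rot: [180.0, -0.0, 12.9]
ft_force: [3.5, 1.2, 3.1]
finger_gap: 20.3
```

Request:
{"method": "step_arm", "body": {
  "plan": [
    {"grip":1.95,"tx":0,"ty":0,"tz":-0.1,"ax":0,"ay":0,"az":0.8},
    {"grip":1.95,"tx":0,"ty":0,"tz":0,"ax":0,"ay":0,"az":1.8},
    {"grip":1.95,"tx":0,"ty":0,"tz":0,"ax":0,"ay":0,"az":2.4},
    {"grip":1.95,"tx":0,"ty":0,"tz":0,"ax":0,"ay":0,"az":2.6},
    {"grip":1.95,"tx":0,"ty":0,"tz":0,"ax":0,"ay":0,"az":2.6},
    {"grip":1.95,"tx":0,"ty":0,"tz":0,"ax":0,"ay":0,"az":1.6},
    {"grip":1.95,"tx":0,"ty":0,"tz":0,"ax":0,"ay":0,"az":0.8},
    {"grip":1.95,"tx":0,"ty":0,"tz":0,"ax":0,"ay":0,"az":0.3}
  ]
}}

```text
time: 4.92
tool_pos: [692.2, -15.2, 59.2]
tcp_rot: [180.0, 0.2, -0.0]
ft_force: [-4.1, -2.0, 0.7]
finger_gap: 20.2
```

Request:
{"method": "step_arm", "body": {
  "plan": [
    {"grip":1.95,"tx":0,"ty":-0.3,"tz":0,"ax":0,"ay":0,"az":0},
    {"grip":1.95,"tx":0,"ty":-0.6,"tz":0,"ax":0,"ay":0,"az":0},
    {"grip":1.95,"tx":0,"ty":-0.9,"tz":0,"ax":0,"ay":0,"az":0},
    {"grip":1.95,"tx":0,"ty":-1,"tz":0,"ax":0,"ay":0,"az":0},
    {"grip":1.95,"tx":0,"ty":-1,"tz":0,"ax":0,"ay":0,"az":0},
    {"grip":1.95,"tx":0,"ty":-1,"tz":0,"ax":0,"ay":0,"az":0},
    {"grip":1.95,"tx":0,"ty":-1,"tz":0,"ax":0,"ay":0,"az":0},
    {"grip":1.95,"tx":0,"ty":-1,"tz":0,"ax":0,"ay":0,"az":0}
  ]
}}

```text
time: 5.58
tool_pos: [693.7, 54.9, 60.4]
tcp_rot: [-180.0, -0.0, 0.1]
ft_force: [-1.1, -0.7, 2.1]
finger_gap: 19.4
```

Request:
{"method": "step_arm", "body": {
  "plan": [
    {"grip":1.95,"tx":0,"ty":-1,"tz":0,"ax":0,"ay":0,"az":0},
    {"grip":1.95,"tx":0,"ty":-1,"tz":0,"ax":0,"ay":0,"az":0},
    {"grip":1.95,"tx":0,"ty":-1,"tz":0,"ax":0,"ay":0,"az":0},
    {"grip":1.95,"tx":0,"ty":-1,"tz":0,"ax":0,"ay":0,"az":0},
    {"grip":1.95,"tx":0,"ty":-1,"tz":0,"ax":0,"ay":0,"az":0},
    {"grip":1.95,"tx":0,"ty":-1,"tz":0,"ax":0,"ay":0,"az":0},
    {"grip":1.95,"tx":0,"ty":-1,"tz":0,"ax":0,"ay":0,"az":0},
    {"grip":1.95,"tx":0,"ty":-1,"tz":0,"ax":0,"ay":0,"az":0}
  ]
}}

```text
time: 6.25
tool_pos: [693.7, 134.5, 60.3]
tcp_rot: [-180.0, -0.0, 0.0]
ft_force: [-0.3, -0.9, 0.5]
finger_gap: 19.3
```

Request:
{"method": "step_arm", "body": {
  "plan": [
    {"grip":1.95,"tx":0,"ty":-1,"tz":0,"ax":0,"ay":0,"az":0},
    {"grip":1.95,"tx":0,"ty":-1,"tz":0,"ax":0,"ay":0,"az":0},
    {"grip":1.95,"tx":0,"ty":-1,"tz":0,"ax":0,"ay":0,"az":0},
    {"grip":1.95,"tx":0,"ty":-1,"tz":0,"ax":0,"ay":0,"az":0},
    {"grip":1.95,"tx":0,"ty":-0.9,"tz":0,"ax":0,"ay":0,"az":0},
    {"grip":1.95,"tx":0,"ty":-0.7,"tz":0,"ax":0,"ay":0,"az":0},
    {"grip":1.95,"tx":0,"ty":-0.5,"tz":0,"ax":0,"ay":0,"az":0},
    {"grip":1.95,"tx":0,"ty":-0.3,"tz":0,"ax":0,"ay":0,"az":0}
  ]
}}

```text
time: 6.92
tool_pos: [693.5, 198.3, 60.2]
tcp_rot: [-180.0, 0.0, 0.1]
ft_force: [-0.1, -0.5, 0.5]
finger_gap: 19.6
```

Request:
{"method": "step_arm", "body": {
  "plan": [
    {"grip":1.95,"tx":0,"ty":-0.6,"tz":0,"ax":0,"ay":0,"az":0},
    {"grip":1.95,"tx":0,"ty":-0.8,"tz":0,"ax":0,"ay":0,"az":0},
    {"grip":1.95,"tx":0,"ty":-0.8,"tz":0,"ax":0,"ay":0,"az":0},
    {"grip":1.95,"tx":0,"ty":-0.5,"tz":0,"ax":0,"ay":0,"az":0},
    {"grip":1.95,"tx":0,"ty":-0.2,"tz":0,"ax":0,"ay":0,"az":0},
    {"grip":1.95,"tx":0,"ty":0,"tz":0,"ax":0,"ay":0,"az":0}
  ]
}}

```text
time: 7.42
tool_pos: [693.5, 227.2, 60.2]
tcp_rot: [-180.0, 0.0, 0.1]
ft_force: [0.1, 0.2, -0.4]
finger_gap: 19.5
```

```bash
python3 - <<'E'
from h import *
s=sense();print({k:s[k].round(2) for k in("tool_pos","tcp_rot","ft_force","wrist_torque")},s["finger_gap"])
im=np.ascontiguousarray(snapshot("top")[:,:,::-1]);cv2.imwrite("pics/t2.png",im)
cv2.imwrite("pics/t2r.png",rect(im,"top",81,(420,790),(80,380),2)[:600])
im=np.ascontiguousarray(snapshot("side")[:,:,::-1]);cv2.imwrite("pics/s2.png",im)
cv2.imwrite("pics/s2c.png",cv2.resize(im[190:370,150:350],None,fx=3,fy=3,interpolation=cv2.INTER_CUBIC))
E
```

```text
{'tool_pos': array([693.48, 227.19,  60.25]), 'tcp_rot': array([-1.8e+02,  0.0e+00,  8.0e-02]), 'ft_force': array([ 0.06,  0.22, -0.43]), 'wrist_torque': array([-0.  , -0.04, -0.04])} 19.461678284620568
```

View pics/t2.png

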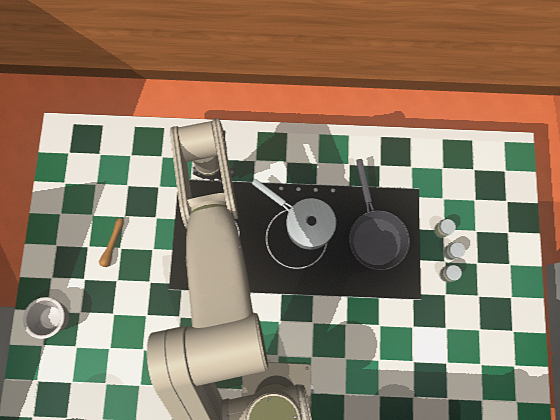

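View pics/s2c.png

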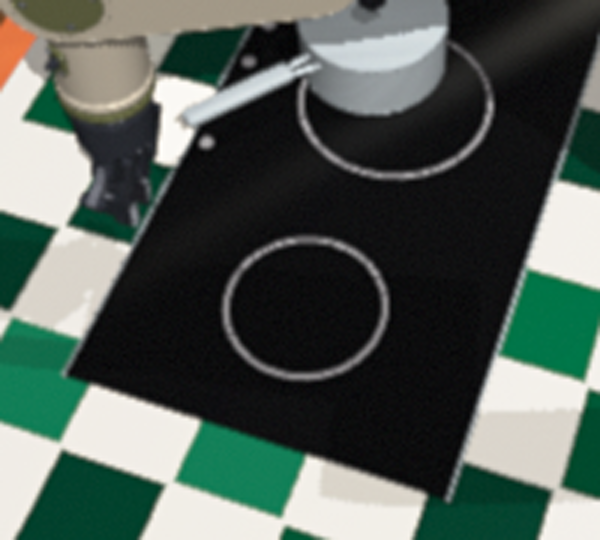

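The handle twisted out of the light grip: side view, the pan is still near the middle ring with its handle swung left. It looks upright, lidded and clear of the skillet. I'll back off, re-measure, and grip harder and closer in.

Request:
{"method": "step_arm", "body": {
  "plan": [
    {"grip":4,"tx":0,"ty":0,"tz":-3,"ax":0,"ay":0,"az":0},
    {"grip":8.5,"tx":0,"ty":0,"tz":-3.5,"ax":0,"ay":0,"az":0},
    {"grip":8.5,"tx":0,"ty":0,"tz":-3.5,"ax":0,"ay":0,"az":0},
    {"grip":8.5,"tx":0,"ty":0,"tz":-3,"ax":0,"ay":0,"az":0}
  ]
}}

```text
time: 7.85
tool_pos: [693.9, 225.9, 192.9]
tcp_rot: [-180.0, -0.1, -0.0]
ft_force: [0.2, -0.1, 1.2]
finger_gap: 67.1
```

```bash
python3 - <<'E'
from h import *
s=sense();print({k:s[k].round(2) for k in("tool_pos","tcp_rot","ft_force")})
im=np.ascontiguousarray(snapshot("top")[:,:,::-1]);cv2.imwrite("pics/t3.png",im)
cv2.imwrite("pics/t3r.png",rect(im,"top",81,(430,730),(-200,100),2)[:600])
im=np.ascontiguousarray(snapshot("side")[:,:,::-1]);cv2.imwrite("pics/s3.png",im)
cv2.imwrite("pics/s3c.png",cv2.resize(im[130:290,180:360],None,fx=3.3,fy=3.3,interpolation=cv2.INTER_CUBIC))
E
```

```text
{'tool_pos': array([693.89, 225.93, 192.89]), 'tcp_rot': array([-1.7999e+02, -7.0000e-02, -0.0000e+00]), 'ft_force': array([ 0.17, -0.11,  1.22])}
```

View pics/t3r.png

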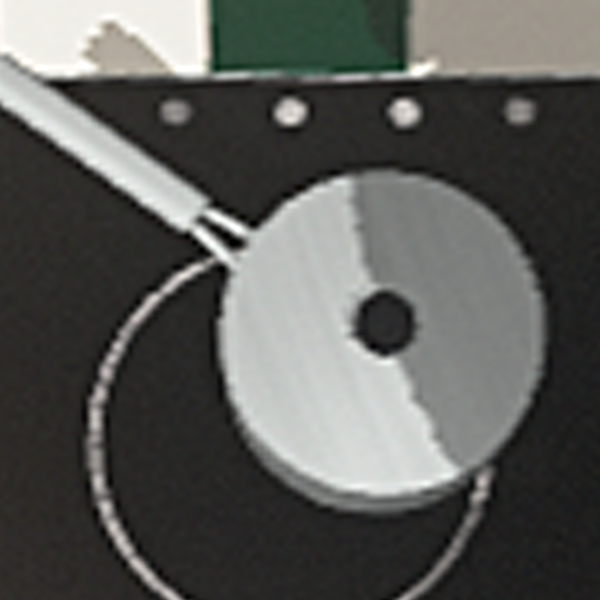

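View pics/s3c.png

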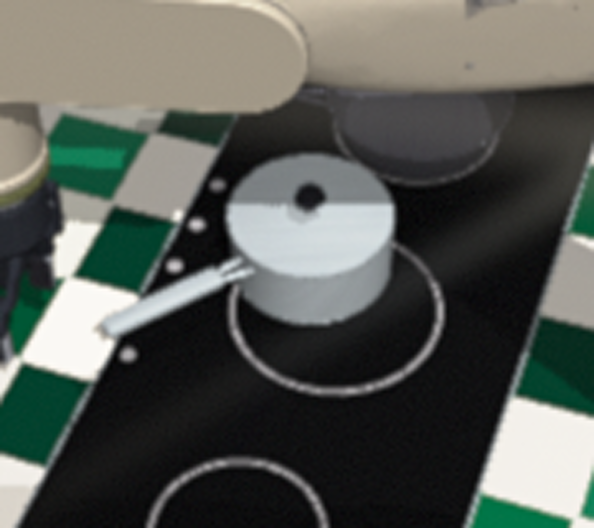

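Request:
{"method": "step_arm", "body": {
  "plan": [
    {"grip":8.5,"tx":0,"ty":0,"tz":0,"ax":0,"ay":0,"az":-7},
    {"grip":8.5,"tx":0,"ty":0,"tz":0,"ax":0,"ay":0,"az":-7},
    {"grip":8.5,"tx":0,"ty":0,"tz":0,"ax":0,"ay":0,"az":-7},
    {"grip":8.5,"tx":0,"ty":0,"tz":0,"ax":0,"ay":0,"az":-7},
    {"grip":8.5,"tx":0,"ty":0,"tz":0,"ax":0,"ay":0,"az":-7},
    {"grip":8.5,"tx":0,"ty":0,"tz":0,"ax":0,"ay":0,"az":-7},
    {"grip":8.5,"tx":0,"ty":0,"tz":0,"ax":0,"ay":0,"az":-7},
    {"grip":8.5,"tx":0,"ty":0,"tz":0,"ax":0,"ay":0,"az":-7}
  ]
}}

```text
time: 8.62
tool_pos: [693.5, 225.8, 189.7]
tcp_rot: [-180.0, 0.0, 56.3]
ft_force: [0.1, 0.4, -0.9]
finger_gap: 85.1
```

Request:
{"method": "step_arm", "body": {
  "plan": [
    {"grip":8.5,"tx":-2.44,"ty":0.875,"tz":0,"ax":0,"ay":0,"az":0},
    {"grip":8.5,"tx":-2.44,"ty":0.875,"tz":0,"ax":0,"ay":0,"az":0},
    {"grip":8.5,"tx":-2.44,"ty":0.875,"tz":0,"ax":0,"ay":0,"az":0},
    {"grip":8.5,"tx":-2.44,"ty":0.875,"tz":0,"ax":0,"ay":0,"az":0},
    {"grip":8.5,"tx":-2.44,"ty":0.875,"tz":0,"ax":0,"ay":0,"az":0},
    {"grip":8.5,"tx":-2.44,"ty":0.875,"tz":0,"ax":0,"ay":0,"az":0},
    {"grip":8.5,"tx":-2.44,"ty":0.875,"tz":0,"ax":0,"ay":0,"az":0},
    {"grip":8.5,"tx":-2.44,"ty":0.875,"tz":0,"ax":0,"ay":0,"az":0}
  ]
}}

```text
time: 9.28
tool_pos: [641.9, 23.8, 189.9]
tcp_rot: [-180.0, 0.0, 56.0]
ft_force: [0.4, -0.3, 0.1]
finger_gap: 85.2
```

```bash
python3 - <<'E'
from h import *
s=sense();print({k:s[k].round(2) for k in("tool_pos","tcp_rot","ft_force","joint_pos")})
im=np.ascontiguousarray(snapshot("wrist")[:,:,::-1]);cv2.imwrite("pics/w4.png",im)
E
```

```text
{'tool_pos': array([641.88,  23.82, 189.86]), 'tcp_rot': array([-1.7999e+02,  2.0000e-02,  5.6010e+01]), 'ft_force': array([ 0.36, -0.3 ,  0.1 ]), 'joint_pos': array([-2.440e+00,  1.452e+01,  7.940e+01, -1.000e-02,  8.610e+01,
        3.155e+01])}
```

View pics/w4.png

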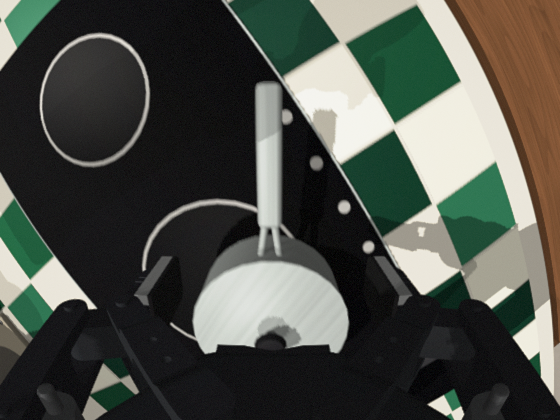

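```bash
python3 - <<'E'
from h import *
s=sense()
a=wback([268.3,82],86,s)[0];b=wback([270.7,227],79,s)[0];print(a.round(1),b.round(1),np.degrees(np.arctan2(a[1]-b[1],a[0]-b[0])),np.linalg.norm(a-b))
# perpendicular offset of handle line from TCP along tool y
y=s["tcp_rot"][2]*np.pi/180;ty=np.array([np.sin(y),-np.cos(y)]);tx=np.array([np.cos(y),np.sin(y)])
for p in(a,b): print(tx@(p[:2]-s["tool_pos"][:2]), ty@(p[:2]-s["tool_pos"][:2]))
E
```

```text
[692.1 101.2  86. ] [622.8  -4.2  79. ] 56.650646003593856 126.29824265949095
96.56097617703306 -4.021620289035432
-29.530719635267772 -2.2523418898398013
```

Request:
{"method": "step_arm", "body": {
  "plan": [
    {"grip":8.5,"tx":0,"ty":-0.2,"tz":2.6,"ax":0,"ay":0,"az":-0.5},
    {"grip":8.5,"tx":0,"ty":0,"tz":2.6,"ax":0,"ay":0,"az":0},
    {"grip":8.5,"tx":0,"ty":0,"tz":2.6,"ax":0,"ay":0,"az":0},
    {"grip":8.5,"tx":0,"ty":0,"tz":2.6,"ax":0,"ay":0,"az":0},
    {"grip":6.5,"tx":0,"ty":0,"tz":2.4,"ax":0,"ay":0,"az":0},
    {"grip":5,"tx":0,"ty":0,"tz":1.2,"ax":0,"ay":0,"az":0},
    {"grip":3.5,"tx":0,"ty":0,"tz":0,"ax":0,"ay":0,"az":0},
    {"grip":2.8,"tx":0,"ty":0,"tz":0,"ax":0,"ay":0,"az":0}
  ],
  "newtons": 30
}}

```text
time: 10.0
tool_pos: [640.5, 26.4, 50.1]
tcp_rot: [-179.9, 0.0, 56.5]
ft_force: [0.7, 0.1, 0.7]
finger_gap: 38.0
```

Request:
{"method": "step_arm", "body": {
  "plan": [
    {"grip":2.5,"tx":0,"ty":0,"tz":0,"ax":0,"ay":0,"az":0},
    {"grip":2.4,"tx":0,"ty":0,"tz":0,"ax":0,"ay":0,"az":0},
    {"grip":2.3,"tx":0,"ty":0,"tz":0,"ax":0,"ay":0,"az":0}
  ]
}}

```text
time: 10.25
tool_pos: [642.2, 26.7, 52.4]
tcp_rot: [179.9, -0.1, 56.5]
ft_force: [-0.6, 0.9, 0.1]
finger_gap: 23.1
```

Request:
{"method": "step_arm", "body": {
  "plan": [
    {"grip":2.0,"tx":0,"ty":0,"tz":0,"ax":0,"ay":0,"az":0},
    {"grip":1.8,"tx":0,"ty":0,"tz":0,"ax":0,"ay":0,"az":0},
    {"grip":1.5,"tx":0,"ty":0,"tz":0,"ax":0,"ay":0,"az":0}
  ],
  "newtons": 60
}}

```text
time: 10.5
tool_pos: [642.2, 26.8, 52.3]
tcp_rot: [179.9, -0.1, 56.5]
ft_force: [-0.7, 1.6, 6.3]
finger_gap: 19.8
```

Request:
{"method": "step_arm", "body": {
  "plan": [
    {"grip":1.5,"tx":0,"ty":0,"tz":-0.1,"ax":0,"ay":0,"az":0},
    {"grip":1.0,"tx":0,"ty":0,"tz":-0.1,"ax":0,"ay":0,"az":0},
    {"grip":1.0,"tx":0,"ty":0,"tz":0,"ax":0,"ay":0,"az":0},
    {"grip":1.0,"tx":0,"ty":0,"tz":0,"ax":0,"ay":0,"az":0}
  ],
  "newtons": 100
}}

```text
time: 10.83
tool_pos: [641.4, 26.9, 52.8]
tcp_rot: [180.0, -0.1, 56.5]
ft_force: [0.5, 2.4, 3.2]
finger_gap: 18.0
```

```bash
python3 - <<'E'
from h import *
im=np.ascontiguousarray(snapshot("side")[:,:,::-1])
cv2.imwrite("pics/s5c.png",cv2.resize(im[170:290,180:330],None,fx=4,fy=4,interpolation=cv2.INTER_CUBIC))
im=np.ascontiguousarray(snapshot("wrist")[:,:,::-1]);cv2.imwrite("pics/w5.png",im)
E
```

```text
(no output)
```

View pics/s5c.png

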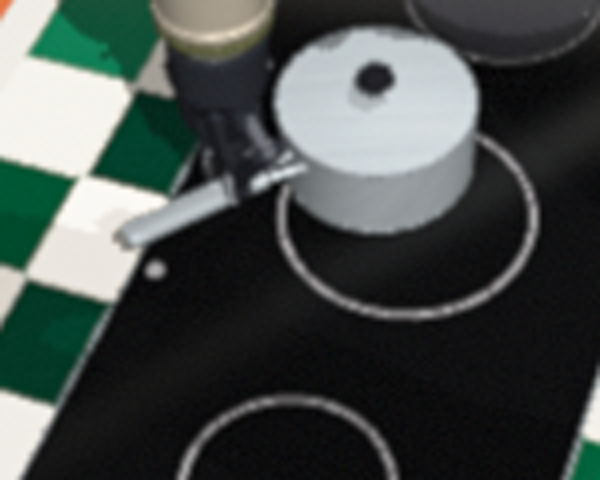

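View pics/w5.png

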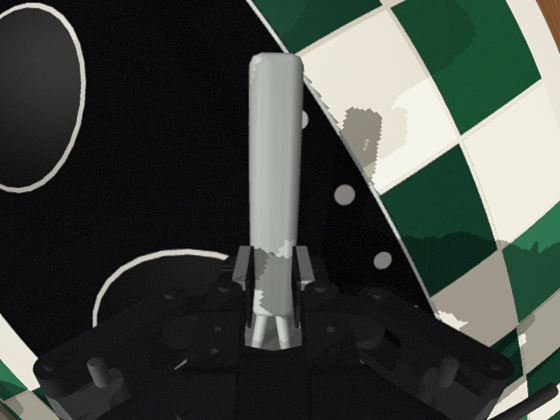

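Request:
{"method": "step_arm", "body": {
  "plan": [
    {"grip":1.0,"tx":0.15,"ty":-0.13,"tz":-0.05,"ax":0,"ay":0,"az":0},
    {"grip":1.0,"tx":0.3,"ty":-0.26,"tz":0,"ax":0,"ay":0,"az":0},
    {"grip":1.0,"tx":0.5,"ty":-0.435,"tz":0,"ax":0,"ay":0,"az":0},
    {"grip":1.0,"tx":0.7,"ty":-0.61,"tz":0,"ax":0,"ay":0,"az":0},
    {"grip":1.0,"tx":0.7,"ty":-0.61,"tz":0,"ax":0,"ay":0,"az":0},
    {"grip":1.0,"tx":0.5,"ty":-0.435,"tz":0,"ax":0,"ay":0,"az":0},
    {"grip":1.0,"tx":0.25,"ty":-0.22,"tz":0,"ax":0,"ay":0,"az":0}
  ]
}}

```text
time: 11.52
tool_pos: [635.2, 67.9, 52.7]
tcp_rot: [180.0, 0.0, 56.6]
ft_force: [0.9, -4.7, 1.2]
finger_gap: 17.9
```

```bash
python3 - <<'E'
from h import *
s=sense();print({k:s[k].round(2) for k in("tool_pos","tcp_rot","ft_force","wrist_torque")},s["finger_gap"])
im=np.ascontiguousarray(snapshot("side")[:,:,::-1])
cv2.imwrite("pics/s6c.png",cv2.resize(im[170:320,180:330],None,fx=4,fy=4,interpolation=cv2.INTER_CUBIC))
E
```

```text
{'tool_pos': array([635.23,  67.89,  52.67]), 'tcp_rot': array([1.800e+02, 3.000e-02, 5.657e+01]), 'ft_force': array([ 0.87, -4.74,  1.23]), 'wrist_torque': array([-0.78, -0.12,  0.33])} 17.925170022870326
```

View pics/s6c.png

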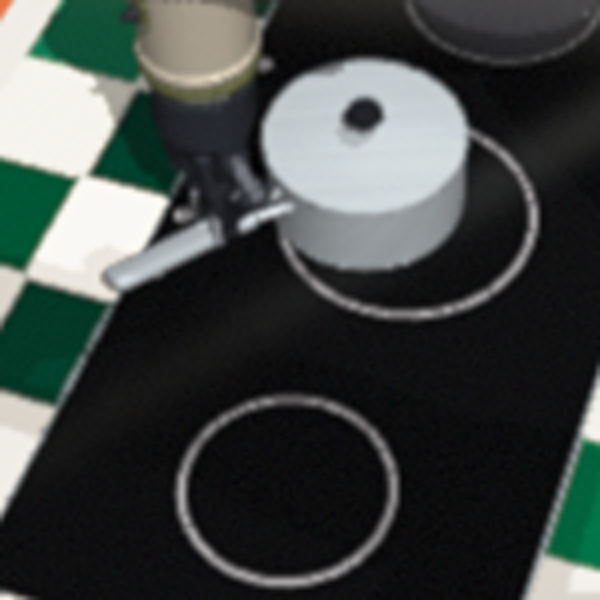

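Now the pan follows the gripper, upright with its lid on. I'll continue.

Request:
{"method": "step_arm", "body": {
  "plan": [
    {"grip":1.0,"tx":0.3,"ty":-0.26,"tz":0,"ax":0,"ay":0,"az":0},
    {"grip":1.0,"tx":0.6,"ty":-0.525,"tz":0,"ax":0,"ay":0,"az":0},
    {"grip":1.0,"tx":0.8,"ty":-0.7,"tz":0,"ax":0,"ay":0,"az":0},
    {"grip":1.0,"tx":0.9,"ty":-0.785,"tz":0,"ax":0,"ay":0,"az":0},
    {"grip":1.0,"tx":0.9,"ty":-0.785,"tz":0,"ax":0,"ay":0,"az":0},
    {"grip":1.0,"tx":0.9,"ty":-0.785,"tz":0,"ax":0,"ay":0,"az":0},
    {"grip":1.0,"tx":0.9,"ty":-0.785,"tz":0,"ax":0,"ay":0,"az":0},
    {"grip":1.0,"tx":0.9,"ty":-0.785,"tz":0,"ax":0,"ay":0,"az":0}
  ]
}}

```text
time: 12.23
tool_pos: [624.3, 149.8, 52.7]
tcp_rot: [-180.0, 0.0, 56.5]
ft_force: [0.4, -4.3, 1.0]
finger_gap: 17.9
```

Request:
{"method": "step_arm", "body": {
  "plan": [
    {"grip":1.0,"tx":0.9,"ty":-0.785,"tz":0,"ax":0,"ay":0,"az":0},
    {"grip":1.0,"tx":0.9,"ty":-0.785,"tz":0,"ax":0,"ay":0,"az":0},
    {"grip":1.0,"tx":0.9,"ty":-0.785,"tz":0,"ax":0,"ay":0,"az":0},
    {"grip":1.0,"tx":0.9,"ty":-0.785,"tz":0,"ax":0,"ay":0,"az":0},
    {"grip":1.0,"tx":0.9,"ty":-0.785,"tz":0,"ax":0,"ay":0,"az":0},
    {"grip":1.0,"tx":0.9,"ty":-0.785,"tz":0,"ax":0,"ay":0,"az":0},
    {"grip":1.0,"tx":0.9,"ty":-0.785,"tz":0,"ax":0,"ay":0,"az":0},
    {"grip":1.0,"tx":0.9,"ty":-0.785,"tz":0,"ax":0,"ay":0,"az":0}
  ]
}}

```text
time: 12.9
tool_pos: [611.6, 244.7, 52.7]
tcp_rot: [-180.0, 0.0, 56.5]
ft_force: [0.7, -4.5, 1.8]
finger_gap: 17.3
```

Request:
{"method": "step_arm", "body": {
  "plan": [
    {"grip":1.0,"tx":0.9,"ty":-0.785,"tz":0,"ax":0,"ay":0,"az":0},
    {"grip":1.0,"tx":0.9,"ty":-0.785,"tz":0,"ax":0,"ay":0,"az":0},
    {"grip":1.0,"tx":0.9,"ty":-0.785,"tz":0,"ax":0,"ay":0,"az":0},
    {"grip":1.0,"tx":0.9,"ty":-0.785,"tz":0,"ax":0,"ay":0,"az":0},
    {"grip":1.0,"tx":0.9,"ty":-0.785,"tz":0,"ax":0,"ay":0,"az":0},
    {"grip":1.0,"tx":0.8,"ty":-0.7,"tz":0,"ax":0,"ay":0,"az":0},
    {"grip":1.0,"tx":0.6,"ty":-0.5,"tz":0,"ax":0,"ay":0,"az":0},
    {"grip":1.0,"tx":0.3,"ty":-0.26,"tz":0,"ax":0,"ay":0,"az":0}
  ]
}}

```text
time: 13.57
tool_pos: [600.7, 326.4, 52.8]
tcp_rot: [-180.0, -0.0, 56.6]
ft_force: [0.4, -4.6, 3.3]
finger_gap: 17.4
```

```bash
python3 - <<'E'
from h import *
s=sense();print({k:s[k].round(2) for k in("tool_pos","tcp_rot","ft_force","wrist_torque")},s["finger_gap"])
im=np.ascontiguousarray(snapshot("top")[:,:,::-1]);cv2.imwrite("pics/t7.png",im)
cv2.imwrite("pics/t7r.png",rect(im,"top",81,(400,700),(80,380),2)[:600])
E
```

```text
{'tool_pos': array([600.74, 326.4 ,  52.75]), 'tcp_rot': array([-1.7999e+02, -1.0000e-02,  5.6580e+01]), 'ft_force': array([ 0.37, -4.61,  3.35]), 'wrist_torque': array([-0.87, -0.12,  0.3 ])} 17.436449597055187
```

View pics/t7r.png

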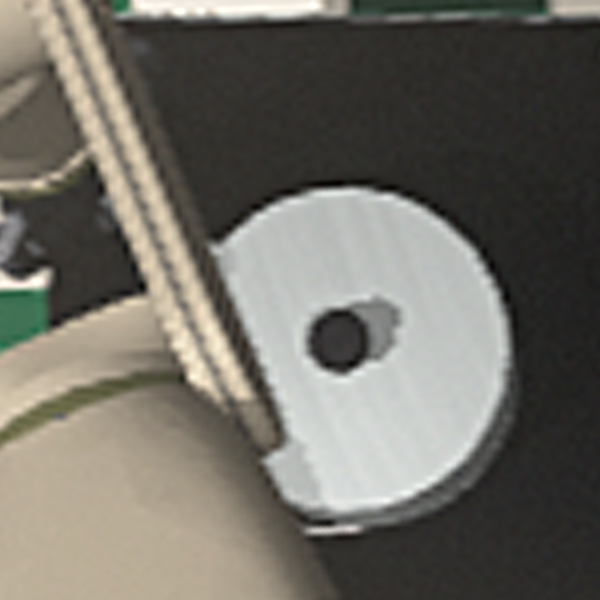

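```bash
cat >> h.py <<'E'
def plan(p0,yaw0,c0,c1,yaw1,n,ramp=2):
    """TCP p0/yaw0 rigidly holding pan with axis c0; move axis to c1, tool yaw to yaw1"""
    p0,c0,c1=map(np.array,(p0,c0,c1));w=np.ones(n);
    for i in range(ramp): w[i]=w[-1-i]=(i+1)/(ramp+1)
    f=np.r_[0,np.cumsum(w)/w.sum()]
    def rot(a):a=np.radians(a);return np.array([[np.cos(a),-np.sin(a)],[np.sin(a),np.cos(a)]])
    yaws=yaw0+f*(yaw1-yaw0);P=[c0+g*(c1-c0)+rot(y-yaw0)@(p0-c0) for g,y in zip(f,yaws)]
    for i in range(n):
        d=rot(-yaws[i])@(P[i+1]-P[i]);print("tx %.2f ty %.2f az %.2f"%(d[0]/10,-d[1]/10,yaws[i]-yaws[i+1]))
    print("end",P[-1])
E
python3 - <<'E'
from h import *
plan([600.7,326.4],56.6,[524.5,207.2],[522.3,228.8],0,20,3)
E
```

```text
tx 0.03 ty 0.19 az 0.83
tx 0.05 ty 0.37 az 1.66
tx 0.07 ty 0.55 az 2.50
tx 0.08 ty 0.73 az 3.33
tx 0.07 ty 0.73 az 3.33
tx 0.07 ty 0.72 az 3.33
tx 0.06 ty 0.72 az 3.33
tx 0.06 ty 0.71 az 3.33
tx 0.05 ty 0.71 az 3.33
tx 0.04 ty 0.71 az 3.33
tx 0.04 ty 0.70 az 3.33
tx 0.03 ty 0.70 az 3.33
tx 0.02 ty 0.70 az 3.33
tx 0.02 ty 0.70 az 3.33
tx 0.01 ty 0.70 az 3.33
tx 0.00 ty 0.69 az 3.33
tx -0.01 ty 0.69 az 3.33
tx -0.01 ty 0.52 az 2.50
tx -0.00 ty 0.35 az 1.66
tx -0.00 ty 0.17 az 0.83
end [663.7604977  230.80189704]
```

Request:
{"method": "step_arm", "body": {
  "plan": [
    {"grip":1.0,"tx":0.03,"ty":0.19,"tz":-0.06,"ax":0,"ay":0,"az":0.83},
    {"grip":1.0,"tx":0.05,"ty":0.37,"tz":0,"ax":0,"ay":0,"az":1.66},
    {"grip":1.0,"tx":0.07,"ty":0.55,"tz":0,"ax":0,"ay":0,"az":2.5},
    {"grip":1.0,"tx":0.08,"ty":0.73,"tz":0,"ax":0,"ay":0,"az":3.33},
    {"grip":1.0,"tx":0.07,"ty":0.73,"tz":0,"ax":0,"ay":0,"az":3.33},
    {"grip":1.0,"tx":0.07,"ty":0.72,"tz":0,"ax":0,"ay":0,"az":3.33},
    {"grip":1.0,"tx":0.06,"ty":0.72,"tz":0,"ax":0,"ay":0,"az":3.33},
    {"grip":1.0,"tx":0.06,"ty":0.71,"tz":0,"ax":0,"ay":0,"az":3.33}
  ]
}}

```text
time: 14.28
tool_pos: [639.1, 295.9, 52.9]
tcp_rot: [-180.0, 0.0, 34.6]
ft_force: [-0.5, -1.4, -0.8]
finger_gap: 17.7
```

Request:
{"method": "step_arm", "body": {
  "plan": [
    {"grip":1.0,"tx":0.05,"ty":0.71,"tz":0,"ax":0,"ay":0,"az":3.33},
    {"grip":1.0,"tx":0.04,"ty":0.71,"tz":0,"ax":0,"ay":0,"az":3.33},
    {"grip":1.0,"tx":0.04,"ty":0.7,"tz":0,"ax":0,"ay":0,"az":3.33},
    {"grip":1.0,"tx":0.03,"ty":0.7,"tz":0,"ax":0,"ay":0,"az":3.33},
    {"grip":1.0,"tx":0.02,"ty":0.7,"tz":0,"ax":0,"ay":0,"az":3.33},
    {"grip":1.0,"tx":0.02,"ty":0.7,"tz":0,"ax":0,"ay":0,"az":3.33},
    {"grip":1.0,"tx":0.01,"ty":0.7,"tz":0,"ax":0,"ay":0,"az":3.33},
    {"grip":1.0,"tx":0,"ty":0.69,"tz":0,"ax":0,"ay":0,"az":3.33}
  ]
}}

```text
time: 14.95
tool_pos: [662.8, 245.6, 52.9]
tcp_rot: [-180.0, 0.0, 7.9]
ft_force: [0.4, -0.4, -0.6]
finger_gap: 17.4
```

Request:
{"method": "step_arm", "body": {
  "plan": [
    {"grip":1.0,"tx":-0.01,"ty":0.69,"tz":0,"ax":0,"ay":0,"az":3.33},
    {"grip":1.0,"tx":-0.01,"ty":0.52,"tz":0,"ax":0,"ay":0,"az":2.5},
    {"grip":1.0,"tx":0,"ty":0.35,"tz":0,"ax":0,"ay":0,"az":1.66},
    {"grip":1.0,"tx":0,"ty":0.17,"tz":0,"ax":0,"ay":0,"az":0.83},
    {"grip":1.0,"tx":0,"ty":0,"tz":0,"ax":0,"ay":0,"az":0}
  ]
}}

```text
time: 15.37
tool_pos: [664.0, 228.6, 53.0]
tcp_rot: [180.0, 0.0, -0.2]
ft_force: [-0.4, -0.9, -2.1]
finger_gap: 17.7
```

```bash
python3 - <<'E'
from h import *
s=sense();print({k:s[k].round(2) for k in("tool_pos","tcp_rot","ft_force","wrist_torque")},s["finger_gap"])
im=np.ascontiguousarray(snapshot("top")[:,:,::-1]);cv2.imwrite("pics/t8.png",im)
cv2.imwrite("pics/t8r.png",rect(im,"top",81,(400,700),(80,380),2)[:600])
im=np.ascontiguousarray(snapshot("side")[:,:,::-1]);cv2.imwrite("pics/s8.png",im)
cv2.imwrite("pics/s8c.png",cv2.resize(im[190:350,170:330],None,fx=3.7,fy=3.7,interpolation=cv2.INTER_CUBIC))
im=np.ascontiguousarray(snapshot("wrist")[:,:,::-1]);cv2.imwrite("pics/w8.png",im)
E
```

```text
{'tool_pos': array([664.04, 228.6 ,  53.  ]), 'tcp_rot': array([ 1.7999e+02,  4.0000e-02, -1.7000e-01]), 'ft_force': array([-0.4 , -0.94, -2.12]), 'wrist_torque': array([-0.27, -0.08,  0.36])} 17.668830191651338
```

View pics/t8r.png

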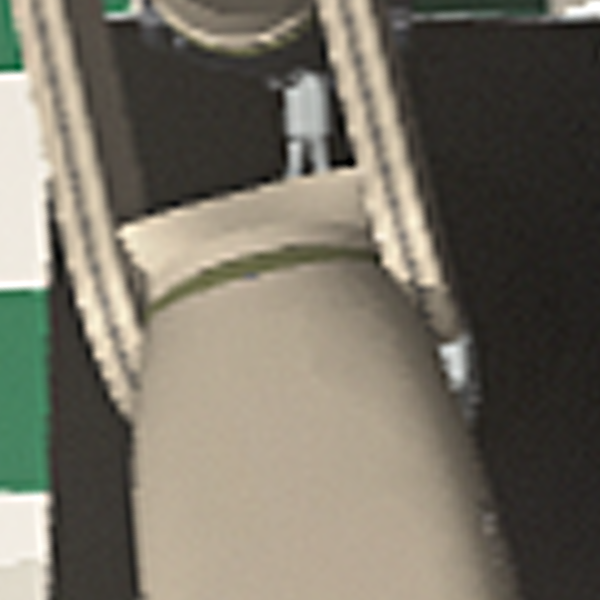

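View pics/s8c.png

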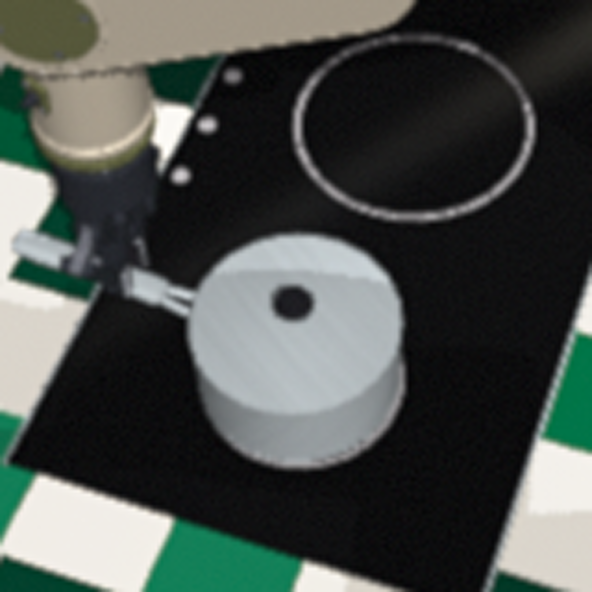

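View pics/w8.png

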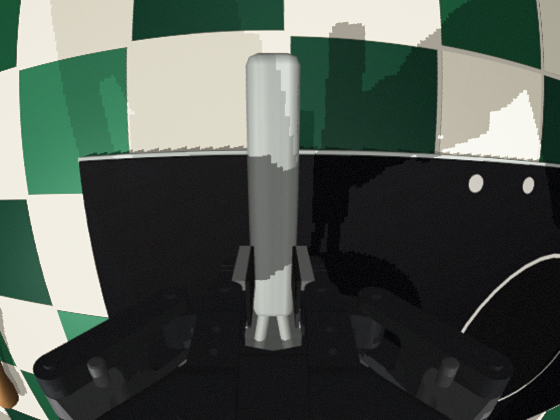

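```bash
python3 - <<'E'
from h import *
t=np.linspace(0,2*np.pi,73)
def ell(c,r,z): 
    p=proj("side",np.c_[c[0]+r*np.cos(t),c[1]+r*np.sin(t),np.full(73,float(z))]);return p.min(0),p.max(0)
# ring check, small zone
a=ell((522.3,228.8),80.5,6);print("ring pred crop s2c",(a[0]-[150,190])*3,(a[1]-[150,190])*3)
for c in[(522.3,228.8),(524,227)]:
  a=ell(c,81,80);print(c,"lid pred crop s8c",(a[0]-[170,190])*3.7,(a[1]-[170,190])*3.7)
E
```

```text
ring pred crop s2c [219.23327618 234.19716863] [383.8488471  375.93494897]
(522.3, 228.8) lid pred crop s8c [187.57594015 235.16781295] [399.96249965 414.17598252]
(524, 227) lid pred crop s8c [186.45729412 232.85526352] [398.62167412 411.48871961]
```

Request:
{"method": "step_arm", "body": {
  "plan": [
    {"grip":1.6,"tx":0,"ty":0,"tz":0.03,"ax":0,"ay":0,"az":0},
    {"grip":2.2,"tx":0,"ty":0,"tz":0,"ax":0,"ay":0,"az":0},
    {"grip":3.0,"tx":0,"ty":0,"tz":0,"ax":0,"ay":0,"az":0},
    {"grip":5.0,"tx":0,"ty":0,"tz":0,"ax":0,"ay":0,"az":0},
    {"grip":6.0,"tx":0,"ty":0,"tz":-3,"ax":0,"ay":0,"az":0},
    {"grip":6.0,"tx":0,"ty":0,"tz":-4,"ax":0,"ay":0,"az":0},
    {"grip":8.5,"tx":0,"ty":2,"tz":-3,"ax":0,"ay":0,"az":0},
    {"grip":8.5,"tx":0,"ty":4,"tz":0,"ax":0,"ay":0,"az":0}
  ]
}}

```text
time: 16.18
tool_pos: [668.3, 174.4, 163.4]
tcp_rot: [-179.7, -0.8, 0.2]
ft_force: [2.3, -0.2, 2.3]
finger_gap: 81.8
```

Request:
{"method": "step_arm", "body": {
  "plan": [
    {"grip":8.5,"tx":0,"ty":4,"tz":0,"ax":0,"ay":0,"az":0},
    {"grip":8.5,"tx":0,"ty":4,"tz":0,"ax":0,"ay":0,"az":0},
    {"grip":8.5,"tx":0,"ty":4,"tz":0,"ax":0,"ay":0,"az":0},
    {"grip":8.5,"tx":0,"ty":4,"tz":0,"ax":0,"ay":0,"az":0},
    {"grip":8.5,"tx":0,"ty":4,"tz":0,"ax":0,"ay":0,"az":0}
  ]
}}

```text
time: 16.6
tool_pos: [663.9, -32.0, 153.9]
tcp_rot: [-180.0, -0.1, -0.0]
ft_force: [0.1, -0.6, 0.0]
finger_gap: 85.0
```

```bash
python3 - <<'E'
from h import *
s=sense();print({k:s[k].round(2) for k in("tool_pos","tcp_rot","ft_force")},s["finger_gap"])
im=np.ascontiguousarray(snapshot("top")[:,:,::-1]);cv2.imwrite("pics/t9.png",im)
cv2.imwrite("pics/t9r.png",rect(im,"top",81,(420,770),(120,340),2)[:])
cv2.imwrite("pics/t9g.png",rect(im,"top",6,(410,630),(110,340),2.6))
E
```

```text
{'tool_pos': array([663.89, -32.04, 153.92]), 'tcp_rot': array([-1.7999e+02, -8.0000e-02, -4.0000e-02]), 'ft_force': array([ 0.08, -0.64,  0.03])} 84.98877926705855
```

View pics/t9r.png

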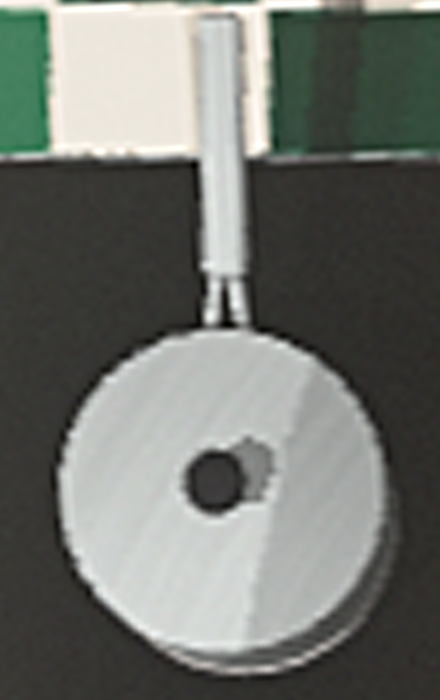

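View pics/t9g.png

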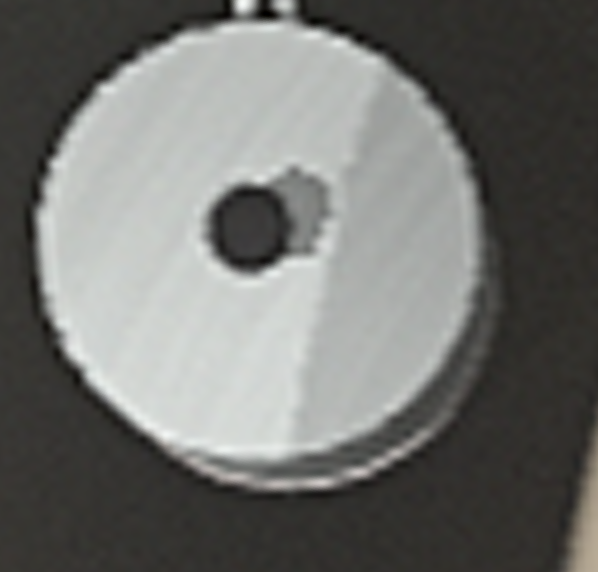

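View pics/t9.png

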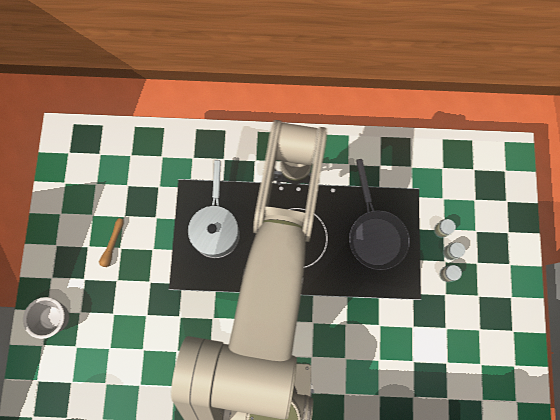

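Top view: saucepan axis at (524.5, 228.5) against the target (522.3, 228.8), handle within 0.5° of the hob's front, lid on. That's good. The skillet is next.

Request:
{"method": "step_arm", "body": {
  "plan": [
    {"grip":8.5,"tx":0.05,"ty":3.5,"tz":0,"ax":0,"ay":0,"az":0},
    {"grip":8.5,"tx":0.05,"ty":3.5,"tz":0,"ax":0,"ay":0,"az":0},
    {"grip":8.5,"tx":0.05,"ty":3.5,"tz":0,"ax":0,"ay":0,"az":0},
    {"grip":8.5,"tx":0.05,"ty":3.5,"tz":0,"ax":0,"ay":0,"az":0},
    {"grip":8.5,"tx":0.05,"ty":3.5,"tz":0,"ax":0,"ay":0,"az":0},
    {"grip":8.5,"tx":0.05,"ty":3.5,"tz":0,"ax":0,"ay":0,"az":-5},
    {"grip":8.5,"tx":0,"ty":3.5,"tz":0,"ax":0,"ay":0,"az":-5},
    {"grip":8.5,"tx":0,"ty":0,"tz":0,"ax":0,"ay":0,"az":-5}
  ]
}}

```text
time: 17.32
tool_pos: [668.9, -282.3, 153.3]
tcp_rot: [179.8, -0.0, 14.9]
ft_force: [0.5, -0.7, 0.7]
finger_gap: 85.0
```

```bash
python3 - <<'E'
from h import *
s=sense();print({k:s[k].round(2) for k in("tool_pos","tcp_rot","ft_force")},s["finger_gap"])
im=np.ascontiguousarray(snapshot("wrist")[:,:,::-1]);cv2.imwrite("pics/w10.png",im)
E
```

```text
{'tool_pos': array([ 668.87, -282.33,  153.29]), 'tcp_rot': array([179.83,  -0.  ,  14.88]), 'ft_force': array([ 0.55, -0.71,  0.72])} 84.97667324148705
```

View pics/w10.png

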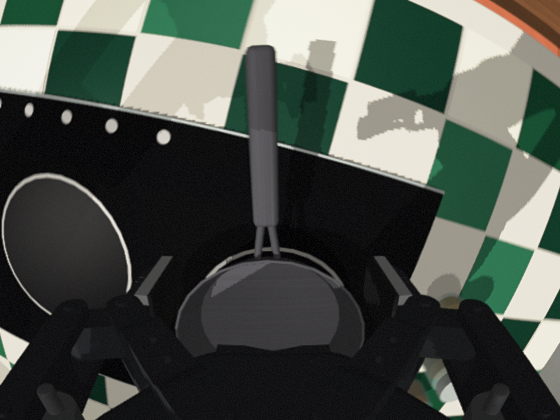

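```bash
python3 - <<'E'
from h import *
s=sense()
a=wback([260.5,46],92,s)[0];b=wback([265.8,224],56,s)[0];print(a.round(1),b.round(1),np.degrees(np.arctan2(a[1]-b[1],a[0]-b[0])),np.linalg.norm(a-b))
y=s["tcp_rot"][2]*np.pi/180;ty=np.array([np.sin(y),-np.cos(y)]);tx=np.array([np.cos(y),np.sin(y)])
for p in(a,b): print(tx@(p[:2]-s["tool_pos"][:2]), ty@(p[:2]-s["tool_pos"][:2]))
E
```

```text
[ 780.8 -239.8   92. ] [ 646.7 -279.1   56. ] 16.32314353484092 144.2928031231115
117.97805463966039 -8.539156229028864
-21.729300384804933 -6.03556177444531
```

Request:
{"method": "step_arm", "body": {
  "plan": [
    {"grip":8.5,"tx":-0.2,"ty":-0.6,"tz":2.6,"ax":0,"ay":0,"az":-1.2},
    {"grip":8.5,"tx":0,"ty":0,"tz":2.6,"ax":0,"ay":0,"az":0},
    {"grip":8.5,"tx":0,"ty":0,"tz":2.6,"ax":0,"ay":0,"az":0},
    {"grip":8.5,"tx":0,"ty":0,"tz":2.4,"ax":0,"ay":0,"az":0},
    {"grip":6.5,"tx":0,"ty":0,"tz":1.8,"ax":0,"ay":0,"az":0},
    {"grip":5,"tx":0,"ty":0,"tz":0,"ax":0,"ay":0,"az":0},
    {"grip":3.5,"tx":0,"ty":0,"tz":0,"ax":0,"ay":0,"az":0},
    {"grip":2.8,"tx":0,"ty":0,"tz":0,"ax":0,"ay":0,"az":0}
  ],
  "newtons": 30
}}

```text
time: 18.03
tool_pos: [667.3, -269.9, 35.1]
tcp_rot: [179.9, -0.1, 16.1]
ft_force: [0.3, -0.2, 0.2]
finger_gap: 38.5
```

Request:
{"method": "step_arm", "body": {
  "plan": [
    {"grip":2.5,"tx":0,"ty":0,"tz":0,"ax":0,"ay":0,"az":0},
    {"grip":2.3,"tx":0,"ty":0,"tz":0,"ax":0,"ay":0,"az":0},
    {"grip":2.0,"tx":0,"ty":0,"tz":0,"ax":0,"ay":0,"az":0},
    {"grip":1.8,"tx":0,"ty":0,"tz":0,"ax":0,"ay":0,"az":0}
  ]
}}

```text
time: 18.37
tool_pos: [668.1, -271.0, 35.9]
tcp_rot: [179.8, -0.2, 16.1]
ft_force: [2.7, -0.7, 6.3]
finger_gap: 20.7
```

Request:
{"method": "step_arm", "body": {
  "plan": [
    {"grip":1.5,"tx":0,"ty":0,"tz":-0.1,"ax":0,"ay":0,"az":0},
    {"grip":1.2,"tx":0,"ty":0,"tz":-0.1,"ax":0,"ay":0,"az":0},
    {"grip":1.0,"tx":0,"ty":0,"tz":-0.05,"ax":0,"ay":0,"az":0},
    {"grip":1.0,"tx":0,"ty":0,"tz":0,"ax":0,"ay":0,"az":0},
    {"grip":1.0,"tx":0,"ty":0,"tz":0,"ax":0,"ay":0,"az":0}
  ],
  "newtons": 100
}}

```text
time: 18.78
tool_pos: [667.1, -270.3, 36.6]
tcp_rot: [179.9, -0.1, 16.1]
ft_force: [5.3, -1.2, 3.8]
finger_gap: 17.2
```

```bash
python3 - <<'E'
from h import *
s=sense();print({k:s[k].round(2) for k in("tool_pos","tcp_rot","ft_force","wrist_torque")},s["finger_gap"])
im=np.ascontiguousarray(snapshot("top")[:,:,::-1]);cv2.imwrite("pics/t11.png",im)
cv2.imwrite("pics/t11r.png",rect(im,"top",54,(400,640),(-440,-200),2.4))
im=np.ascontiguousarray(snapshot("wrist")[:,:,::-1]);cv2.imwrite("pics/w11.png",im)
im=np.ascontiguousarray(snapshot("side")[:,:,::-1])
cv2.imwrite("pics/s11c.png",cv2.resize(im[90:250,210:390],None,fx=3.7,fy=3.7,interpolation=cv2.INTER_CUBIC))
E
```

```text
{'tool_pos': array([ 667.12, -270.32,   36.61]), 'tcp_rot': array([ 1.7993e+02, -1.1000e-01,  1.6140e+01]), 'ft_force': array([ 5.31, -1.17,  3.75]), 'wrist_torque': array([-0.2 , -0.94,  0.21])} 17.208869164732914
```

View pics/t11r.png

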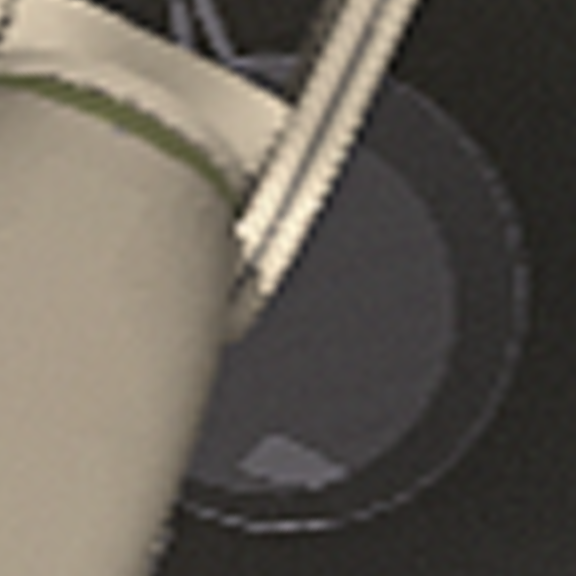

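View pics/w11.png

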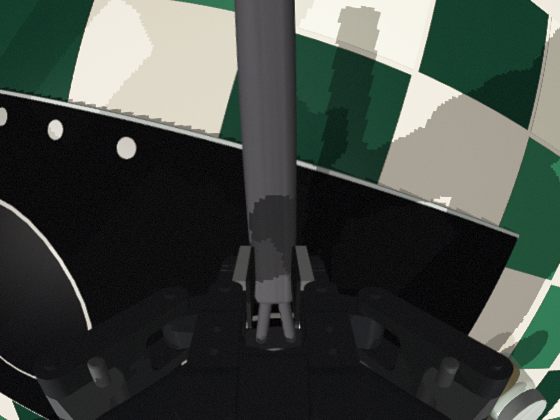

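View pics/s11c.png

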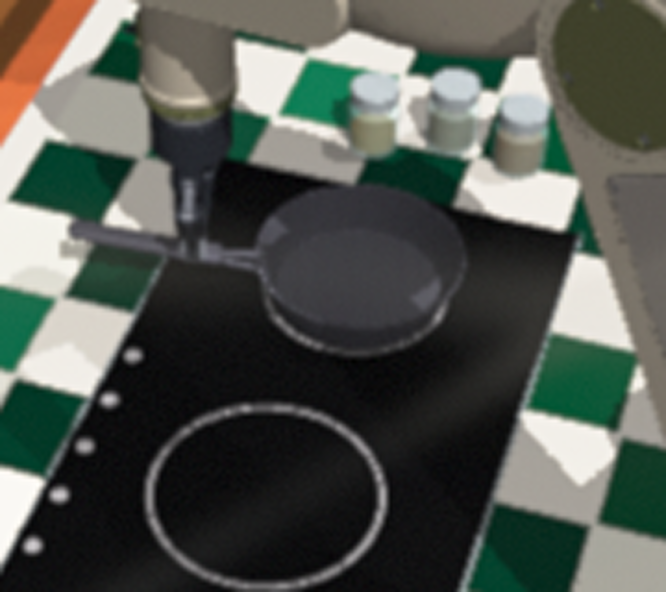

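```bash
python3 - <<'E'
from h import *
plan([667.1,-270.3],16.1,[518.8,-319.4],[522.4,-46.5],-1.8,31,4)
E
```

```text
tx 0.06 ty -0.16 az 0.13
tx 0.12 ty -0.31 az 0.27
tx 0.18 ty -0.47 az 0.40
tx 0.23 ty -0.63 az 0.53
tx 0.28 ty -0.79 az 0.66
tx 0.27 ty -0.80 az 0.66
tx 0.25 ty -0.80 az 0.66
tx 0.24 ty -0.80 az 0.66
tx 0.23 ty -0.80 az 0.66
tx 0.22 ty -0.81 az 0.66
tx 0.21 ty -0.81 az 0.66
tx 0.20 ty -0.81 az 0.66
tx 0.19 ty -0.81 az 0.66
tx 0.17 ty -0.82 az 0.66
tx 0.16 ty -0.82 az 0.66
tx 0.15 ty -0.82 az 0.66
tx 0.14 ty -0.82 az 0.66
tx 0.13 ty -0.82 az 0.66
tx 0.12 ty -0.82 az 0.66
tx 0.10 ty -0.83 az 0.66
tx 0.09 ty -0.83 az 0.66
tx 0.08 ty -0.83 az 0.66
tx 0.07 ty -0.83 az 0.66
tx 0.06 ty -0.83 az 0.66
tx 0.05 ty -0.83 az 0.66
tx 0.03 ty -0.83 az 0.66
tx 0.02 ty -0.83 az 0.66
tx 0.01 ty -0.66 az 0.53
tx 0.00 ty -0.50 az 0.40
tx -0.00 ty -0.33 az 0.27
tx -0.00 ty -0.17 az 0.13
end [678.61266003 -45.35770119]
```

Request:
{"method": "step_arm", "body": {
  "plan": [
    {"grip":1.0,"tx":0.06,"ty":-0.16,"tz":-0.1,"ax":0,"ay":0,"az":0.13},
    {"grip":1.0,"tx":0.12,"ty":-0.31,"tz":0,"ax":0,"ay":0,"az":0.27},
    {"grip":1.0,"tx":0.18,"ty":-0.47,"tz":0,"ax":0,"ay":0,"az":0.4},
    {"grip":1.0,"tx":0.23,"ty":-0.63,"tz":0,"ax":0,"ay":0,"az":0.53},
    {"grip":1.0,"tx":0.28,"ty":-0.79,"tz":0,"ax":0,"ay":0,"az":0.66},
    {"grip":1.0,"tx":0.27,"ty":-0.8,"tz":0,"ax":0,"ay":0,"az":0.66},
    {"grip":1.0,"tx":0.25,"ty":-0.8,"tz":0,"ax":0,"ay":0,"az":0.66},
    {"grip":1.0,"tx":0.24,"ty":-0.8,"tz":0,"ax":0,"ay":0,"az":0.66}
  ]
}}

```text
time: 19.6
tool_pos: [669.0, -221.0, 36.5]
tcp_rot: [179.9, 0.1, 12.1]
ft_force: [-0.7, -5.8, 2.4]
finger_gap: 17.1
```

```bash
python3 - <<'E'
from h import *
s=sense();print({k:s[k].round(2) for k in("tool_pos","tcp_rot","ft_force","wrist_torque")},s["finger_gap"])
im=np.ascontiguousarray(snapshot("side")[:,:,::-1])
cv2.imwrite("pics/s12c.png",cv2.resize(im[90:250,210:390],None,fx=3.3,fy=3.3,interpolation=cv2.INTER_CUBIC))
E
```

```text
{'tool_pos': array([ 669.  , -221.03,   36.49]), 'tcp_rot': array([1.7992e+02, 1.2000e-01, 1.2100e+01]), 'ft_force': array([-0.7 , -5.83,  2.37]), 'wrist_torque': array([-1.17,  0.09,  0.6 ])} 17.13008026109478
```

View pics/s12c.png

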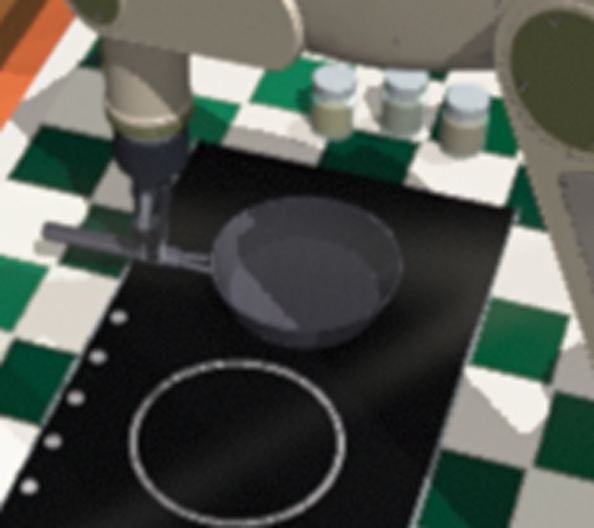

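The skillet is following upright. I'll continue.

Request:
{"method": "step_arm", "body": {
  "plan": [
    {"grip":1.0,"tx":0.23,"ty":-0.8,"tz":0,"ax":0,"ay":0,"az":0.66},
    {"grip":1.0,"tx":0.22,"ty":-0.81,"tz":0,"ax":0,"ay":0,"az":0.66},
    {"grip":1.0,"tx":0.21,"ty":-0.81,"tz":0,"ax":0,"ay":0,"az":0.66},
    {"grip":1.0,"tx":0.2,"ty":-0.81,"tz":0,"ax":0,"ay":0,"az":0.66},
    {"grip":1.0,"tx":0.19,"ty":-0.81,"tz":0,"ax":0,"ay":0,"az":0.66},
    {"grip":1.0,"tx":0.17,"ty":-0.82,"tz":0,"ax":0,"ay":0,"az":0.66},
    {"grip":1.0,"tx":0.16,"ty":-0.82,"tz":0,"ax":0,"ay":0,"az":0.66},
    {"grip":1.0,"tx":0.15,"ty":-0.82,"tz":0,"ax":0,"ay":0,"az":0.66}
  ]
}}

```text
time: 20.32
tool_pos: [673.1, -154.4, 36.5]
tcp_rot: [179.9, 0.1, 6.8]
ft_force: [-0.4, -5.9, 3.1]
finger_gap: 17.7
```

Request:
{"method": "step_arm", "body": {
  "plan": [
    {"grip":1.0,"tx":0.14,"ty":-0.82,"tz":0,"ax":0,"ay":0,"az":0.66},
    {"grip":1.0,"tx":0.13,"ty":-0.82,"tz":0,"ax":0,"ay":0,"az":0.66},
    {"grip":1.0,"tx":0.12,"ty":-0.82,"tz":0,"ax":0,"ay":0,"az":0.66},
    {"grip":1.0,"tx":0.1,"ty":-0.83,"tz":0,"ax":0,"ay":0,"az":0.66},
    {"grip":1.0,"tx":0.09,"ty":-0.83,"tz":0,"ax":0,"ay":0,"az":0.66},
    {"grip":1.0,"tx":0.08,"ty":-0.83,"tz":0,"ax":0,"ay":0,"az":0.66},
    {"grip":1.0,"tx":0.07,"ty":-0.83,"tz":0,"ax":0,"ay":0,"az":0.66},
    {"grip":1.0,"tx":0.06,"ty":-0.83,"tz":0,"ax":0,"ay":0,"az":0.66}
  ]
}}

```text
time: 20.98
tool_pos: [675.7, -87.9, 36.4]
tcp_rot: [179.9, 0.1, 1.6]
ft_force: [0.2, -7.1, 2.5]
finger_gap: 17.1
```

Request:
{"method": "step_arm", "body": {
  "plan": [
    {"grip":1.0,"tx":0.05,"ty":-0.83,"tz":0,"ax":0,"ay":0,"az":0.66},
    {"grip":1.0,"tx":0.03,"ty":-0.83,"tz":0,"ax":0,"ay":0,"az":0.66},
    {"grip":1.0,"tx":0.02,"ty":-0.83,"tz":0,"ax":0,"ay":0,"az":0.66},
    {"grip":1.0,"tx":0.01,"ty":-0.66,"tz":0,"ax":0,"ay":0,"az":0.53},
    {"grip":1.0,"tx":0,"ty":-0.5,"tz":0,"ax":0,"ay":0,"az":0.4},
    {"grip":1.0,"tx":0,"ty":-0.33,"tz":0,"ax":0,"ay":0,"az":0.27},
    {"grip":1.0,"tx":0,"ty":-0.17,"tz":0,"ax":0,"ay":0,"az":0.13},
    {"grip":1.0,"tx":0,"ty":0,"tz":0,"ax":0,"ay":0,"az":0}
  ]
}}

```text
time: 21.65
tool_pos: [676.7, -46.2, 36.5]
tcp_rot: [179.9, 0.1, -1.7]
ft_force: [-0.0, -5.4, 3.9]
finger_gap: 17.3
```

```bash
python3 - <<'E'
from h import *
s=sense();print({k:s[k].round(2) for k in("tool_pos","tcp_rot","ft_force","wrist_torque")},s["finger_gap"])
im=np.ascontiguousarray(snapshot("top")[:,:,::-1]);cv2.imwrite("pics/t13.png",im)
cv2.imwrite("pics/t13r.png",rect(im,"top",54,(400,640),(-170,80),2.4))
im=np.ascontiguousarray(snapshot("side")[:,:,::-1])
cv2.imwrite("pics/s13c.png",cv2.resize(im[150:330,180:350],None,fx=3.3,fy=3.3,interpolation=cv2.INTER_CUBIC))
E
```

```text
{'tool_pos': array([676.7 , -46.19,  36.47]), 'tcp_rot': array([ 1.799e+02,  1.000e-01, -1.700e+00]), 'ft_force': array([-0.04, -5.39,  3.85]), 'wrist_torque': array([-0.94,  0.03,  0.49])} 17.255727802883353
```

View pics/t13r.png

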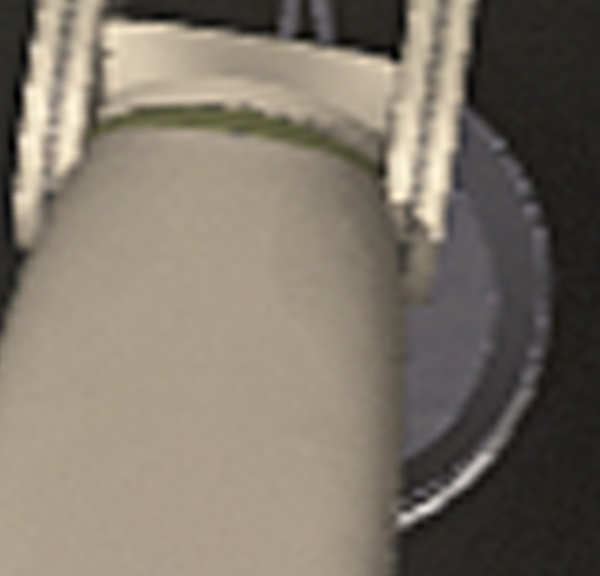

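View pics/s13c.png

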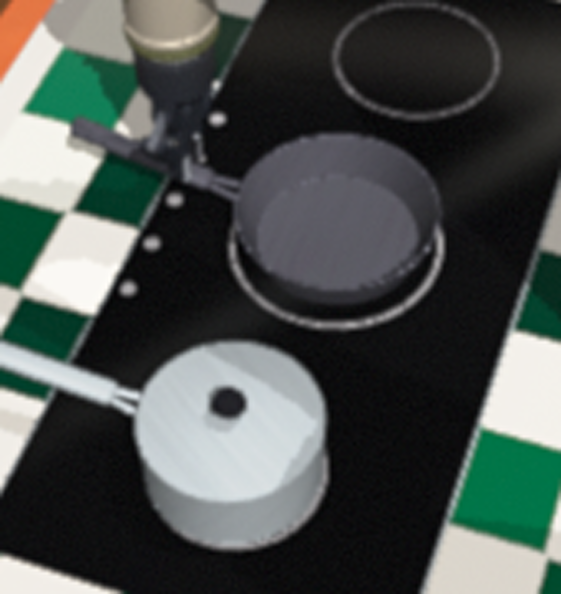

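Request:
{"method": "step_arm", "body": {
  "plan": [
    {"grip":1.0,"tx":0.1,"ty":-0.1,"tz":-0.08,"ax":0,"ay":0,"az":0},
    {"grip":1.0,"tx":0.15,"ty":-0.15,"tz":0,"ax":0,"ay":0,"az":0},
    {"grip":1.0,"tx":0.05,"ty":-0.05,"tz":0,"ax":0,"ay":0,"az":0},
    {"grip":1.0,"tx":0,"ty":0,"tz":0,"ax":0,"ay":0,"az":0}
  ]
}}

```text
time: 22.08
tool_pos: [678.8, -43.0, 36.3]
tcp_rot: [180.0, 0.2, -1.7]
ft_force: [-3.2, -3.7, 3.0]
finger_gap: 17.3
```

Request:
{"method": "step_arm", "body": {
  "plan": [
    {"grip":1.6,"tx":0,"ty":0,"tz":0,"ax":0,"ay":0,"az":0},
    {"grip":2.2,"tx":0,"ty":0,"tz":0,"ax":0,"ay":0,"az":0},
    {"grip":3.0,"tx":0,"ty":0,"tz":0,"ax":0,"ay":0,"az":0},
    {"grip":4.5,"tx":0,"ty":0,"tz":0,"ax":0,"ay":0,"az":0},
    {"grip":5.5,"tx":0,"ty":0,"tz":-1.5,"ax":0,"ay":0,"az":0},
    {"grip":6.0,"tx":0,"ty":0,"tz":-4,"ax":0,"ay":0,"az":0},
    {"grip":6.0,"tx":0,"ty":0,"tz":-4,"ax":0,"ay":0,"az":0},
    {"grip":8.5,"tx":0,"ty":1,"tz":-3,"ax":0,"ay":0,"az":0}
  ]
}}

```text
time: 22.75
tool_pos: [681.1, -50.5, 167.0]
tcp_rot: [-180.0, -0.2, -1.6]
ft_force: [1.0, -0.6, 0.9]
finger_gap: 70.6
```

Request:
{"method": "step_arm", "body": {
  "plan": [
    {"grip":8.5,"tx":0,"ty":4,"tz":0,"ax":0,"ay":0,"az":0},
    {"grip":8.5,"tx":0,"ty":4,"tz":0,"ax":0,"ay":0,"az":0},
    {"grip":8.5,"tx":0,"ty":4,"tz":0,"ax":0,"ay":0,"az":0},
    {"grip":8.5,"tx":0,"ty":4,"tz":0,"ax":0,"ay":0,"az":0},
    {"grip":8.5,"tx":0,"ty":4,"tz":0,"ax":0,"ay":0,"az":0},
    {"grip":8.5,"tx":0,"ty":4,"tz":0,"ax":0,"ay":0,"az":0},
    {"grip":8.5,"tx":0,"ty":2,"tz":0,"ax":0,"ay":0,"az":0}
  ]
}}

```text
time: 23.33
tool_pos: [671.5, -317.1, 163.8]
tcp_rot: [179.9, -0.0, -1.9]
ft_force: [0.6, -0.0, -0.1]
finger_gap: 85.1
```

```bash
python3 - <<'E'
from h import *
s=sense();print({k:s[k].round(2) for k in("tool_pos","tcp_rot","ft_force")},s["finger_gap"])
im=np.ascontiguousarray(snapshot("top")[:,:,::-1]);cv2.imwrite("pics/t14.png",im)
cv2.imwrite("pics/t14r.png",rect(im,"top",54,(400,640),(-170,80),2.4))
cv2.imwrite("pics/t14h.png",rect(im,"top",81,(400,800),(-170,340),1.4))
im=np.ascontiguousarray(snapshot("side")[:,:,::-1]);cv2.imwrite("pics/s14.png",im)
E
```

```text
{'tool_pos': array([ 671.54, -317.12,  163.82]), 'tcp_rot': array([ 1.799e+02, -5.000e-02, -1.880e+00]), 'ft_force': array([ 0.57, -0.04, -0.09])} 85.12887754579694
```

View pics/t14r.png

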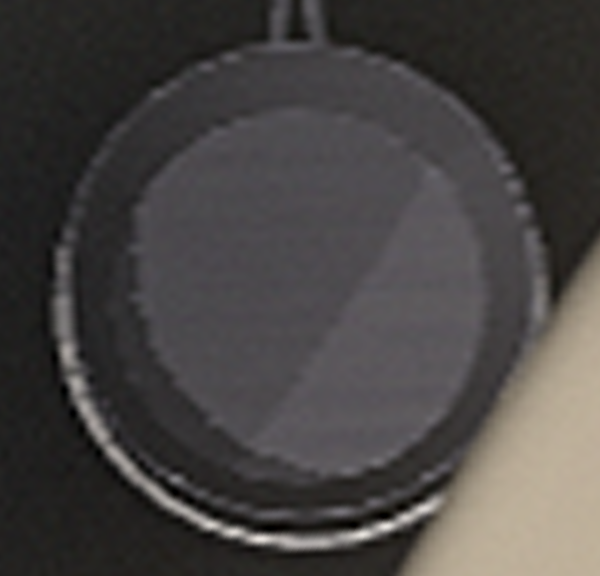

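View pics/t14h.png

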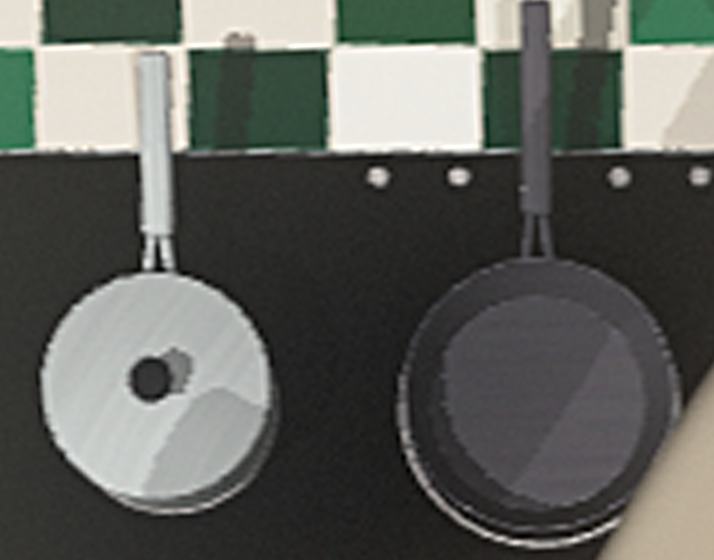

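View pics/s14.png

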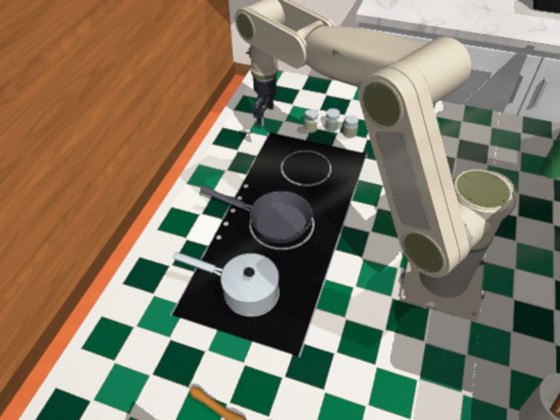

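```bash
python3 - <<'E'
from h import *
print(hand_in())
E
```

```text
the job is handed in; nothing more can be done
None
```

I slid the saucepan onto the small left zone first, then the skillet onto the middle zone, and handed the job in at about 23 s of the 61 s allowed.

**First try:** my first grip on the saucepan, at 20 N, was too light. The handle twisted out during the slide, and the pan was left about 60 mm off its starting spot and turned to about 57°. It stayed upright and lidded, about 50 mm clear of the skillet by the picture. I re-gripped the handle closer in at 100 N and finished the move, and I used the same grip for the skillet.

**Last checks, from the top camera (calibration good to about 2 mm):**

| Pan | Distance from ring centre | Handle off the hob's front |
|---|---|---|
| Saucepan | about 2 mm | about 0.5° |
| Skillet | about 2 mm in y, under 1 mm in x | about 0.6° |

- **Skillet uncertainty:** different edges of the skillet gave y errors of 1 to 4 mm, so 2 mm is my best estimate.
- **Camera disagreement:** the wrist camera read about 5 mm differently from the top camera along x. I used the top camera for placing.
- **Tipping:** the largest vertical force I read was 6 N, when the grip closed. The pans looked upright and flat on the glass in every picture.
- **Rest of the scene:** the lid is on, the pans never came close to knocking, and the jars and pestle were not touched. The gripper is clear of everything.

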